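# Change the slice board to the other fold-down hook

### The job

Change the wooden slice board over to the other hook of the counter rail: fold that hook all the way down to its stop, hang the board on it by the slot in its handle, then fold the emptied hook back up until it lies quite flat. The hooks are only stuck on with foam pads and their hinges are stiff, so feel for each stop and press no harder than it takes; do not let the board down to the counter, and leave the two shakers and the bell where they are.

Things in the scene. Friction and masses are not known exactly. Their poses are not given: they have to be found in the camera images.
- rail: Counter rail, fixed: dark timber panel 330 mm wide (along y), 18 thick, from 178 to 266 mm above the counter, on two steel posts. Origin on the counter under its middle; x points away from the robot, y to the rail's left, z up. Its front face (9 mm to -x of the origin) carries two equal steel fold-down hooks. Each arm: a flat bar 12 wide (y), 6 thick, 78 mm long from the hinge axis.
- place_left (a point): Nominal hinge axis of the rail's left hook (rail frame -28, 90, 235 mm). The hooks were stuck on by hand over foam pads of unequal thickness: the real hinge is off this point by up to 6 mm along the rail's x, 5 mm along y and 7 mm along z, which is not measured.
- place_right (a point): Nominal hinge axis of the rail's right hook (rail frame -28, -90, 235 mm), off by its own unknown error of the same size. At each arm's end a lip, 6 mm along the bar, stands 10 mm above its upper side; when folded up it points to +x above the panel, whose top is only 31 mm above the nominal axis.
- hook_used_arm (a joint): Angle of the arm of the hook that the board hangs on at the start (the place, left or right, behind the board): 0 = folded up flat, upright along the panel; 1.571 = folded down, level, pointing to the rail's -x. Both are hard stops. The bar's middle line passes through the axis, which lies along the rail's y. Stiff friction, 0.45 N m (6.5 N at 70 mm): it stays where it is left.
- hook_spare_arm (a joint): The same for the other hook, which is empty and folded up at the start (0 to 0.05).
- hook_used_mount (a joint): Rocking of that hook's plate on its foam pad about the rail's y, 0 at rest, + when the arm is pulled to the robot or pressed down, - when it is pressed to the panel; springy, 80 N m/rad, pivot 16 mm behind and 6 mm below the hinge axis. The pad peels beyond 0.02 rad either way: about 20 N on the last 20 mm of an arm that is on its stop.
- hook_spare_mount (a joint): The same for the other hook.
- board_slot (a point): Centre of the slot in the handle of the slice board, a pale wooden paddle 12 mm thick (x), 0.15 to 0.31 kg, z up as it hangs. Slot 20 wide (y), 30 tall. Handle 42 wide, straight to 47 mm above this point, then round to 68 mm: free to grasp. Blade 125 wide, its bottom 171 mm below. Hung, the slot's upper edge rests on the level bar: this point is 12 mm below the axis, at first 40 to 52 mm out.
- shaker_chili: Glass shaker with steel cap, reddish content, 73 mm wide, 119 mm tall, loose, beside the left end of the rail; origin at the centre of its foot.
- shaker_cheese: Glass shaker with steel cap, pale content, 73 mm wide, 119 mm tall, loose, left of the rail; origin at the centre of its foot.
- call_bell: Counter bell 82 mm wide, 67 mm tall, loose, left on the counter; origin at the centre of its foot.
Things that resemble listed ones, but are neither listed nor needed, are in the scene too. Of the things that look like the part that bears board_slot, the larger one is meant.

How it is judged:
On the way, in this order (a step that is already met when the one before it is completed fails the run):
1. the empty hook is folded down to its stop (value of joint hook_spare_arm above 1.546 rad), for 0.2 s.
2. the board hangs on it, let go and still (((horizontal distance between board_slot and place_left below 0.085 m and z of board_slot in the frame of rail between 0.206 and 0.24 m) or (horizontal distance between board_slot and place_right below 0.085 m and z of board_slot in the frame of rail between 0.206 and 0.24 m)) and distance of board_slot from where it was at the start of the episode above 0.12 m and contact force between the fingers and slice_board below 0.1 N and angle between board_slot's own z axis and vertical below 0.25 rad and linear speed of slice_board below 0.05 m/s), for 0.3 s.
3. the emptied hook is folded up flat (value of joint hook_used_arm below 0.022 rad), for 0.2 s.
At the end, for the whole second after the job is handed in: The hook that was folded up is down on its stop (within 0.025 rad), the board hangs on it by its slot, upright, still and let go, and the hook it came from is folded up flat (within 0.022 rad) (all of step 2 and value of joint hook_spare_arm above 1.546 rad and value of joint hook_used_arm below 0.022 rad); the robot touches nothing.
It fails at once if a hook is forced, so that its plate rocks more than 0.02 rad on its foam pad and peels (value of joint any of hook_used_mount, hook_spare_mount above 0.02 rad or value of joint any of hook_used_mount, hook_spare_mount below -0.02 rad).
It fails at once if the board comes down to the counter (height (world z) of board_slot below 0.18 m).
It fails at once if a shaker or the bell is moved more than 30 mm (distance of any of shaker_chili, shaker_cheese, call_bell from where it was at the start of the episode above 0.03 m).
It also fails if it takes over 70 s, if anything falls off the work surface, if the arm or the gripper's body presses on something with over 40 N, if the wrist force passes 120 N, or if a joint passes its speed limit or range.

### The arm

A 6-joint arm with a two-finger parallel gripper is mounted at the origin on a cart in front of the work surface, level with it; the furniture and walls round the work are solid. World frame = base frame: x ahead of the robot, y to its left, z up, the work surface at z = 0. Lengths are in m, angles in rad, forces in N, time in s.
With the tool pointing down it reaches from about 0.325 to 0.875 m from the base axis. Payload 4.4 kg.
Tool frame: the origin (TCP) lies on the centre line of the jaws, within the pads' length; the fingertips stand ahead of it and the grasp point (between the pads) lies 2 mm behind it (nose_length is the z of the fingertips in the tool frame, in m); z points along the fingers, y is the direction in which the jaws open and shut (so a half turn about z gives the same grasp; the last joint's range is limited). The gripper opens to 85 mm and grips with 20 to 120 N. Pads are 22 mm wide; open, the fingers measure 114 mm over their backs; the gripper's body (76 mm by 85 mm) begins 54 mm behind the grasp point. The pads swing forward as they close: fully open they stand 13 mm farther back than shut.
Start: joints at [1.113, 0.207, 1.542, -0, 1.393, -0.15], TCP at [0.174, 0.548, 0.248] pointing down, gripper open.
Joint ranges: [-2.73, 2.73], [-0.86, 2.22], [0.23, 2.46], [-1.11, 4.25], [0.08, 2.63], [-2.82, 2.82]. Speed limits (rad/s): [2.79, 2.79, 3.14, 3.14, 3.14, 3.14].

### API

Orientations are given as [roll, pitch, yaw] about the fixed x, y, z axes, in that order (R = Rz(yaw) Ry(pitch) Rx(roll)).
In Python, from station import read_state, snapshot, get_calibration, hand_in, nose_length gives the robot as it stands. The module is installed in compiled form; this text tells all that it offers.
- The arm moves only by the tool drive_tool, never from a script. Its argument "series" is a list of rows, each an object of numbers: "dx", "dy", "dz": the shift along the tool's x, y, z in m; "wx", "wy", "wz": the turn, a rotation vector about the tool's x, y, z in degrees; "hand": the opening, from -1 (shut) to 1 (fully open), so that 0 is half open. A call has 1 to 10 rows; each row is the pose to reach, as a shift and turn from the pose commanded when the call began, along the tool's axes at that moment; what a row does not reach only later rows make up. A row lasts 1/12 s, in which the tool goes at most 41.7 mm and 7.16 degrees, less where a joint would pass 70% of its speed; a pose out of reach is approached as far as the arm can. A call with a gripper value outside its range is refused whole. The fingers move at their own pace and stop on an object; the grip force is fixed at half the most. Time passes only in rows, so rows that repeat a pose let the fingers close. It gives the time, the measured TCP pose, the force and the opening at its end, in the units of the state.
- read_state(): the state, without advancing time (a new reading comes with each control period).
- snapshot(name): name is "scene" or "top" or "wrist"; returns (picture, depth): 420x560x3 uint8, blue, green, red; 420x560 float32, m along the optical axis (not along the pixel's ray), 0 where there is no reading.
- get_calibration(name): a dict with "K" (3x3 intrinsics, pixels), "pose" (4x4, takes a point from camera to world coordinates). Camera axes: x right, y up, looking along -z (the intrinsics and any distortion apply to the point x, -y, -z); pixel columns grow to the right and rows downward; lengths in m; the calibration is good to about 2 mm. A picture is of the moment at which its call begins: read the wrist's pose just before it. get_calibration takes no time and is no camera call; for the wrist camera it gives the pose at the moment of the call.
- hand_in(): hands the job in, once; it reports no verdict.
The state is a dict: "time": time; "joints": joint angles; "joint_velocities": joint speeds; "joint_efforts": joint torques, N m; "ee_pos": TCP position; "orientation": TCP orientation; "contact_force": force on the tool from outside, world axes, zero at the start; "moment": the same for the moment, N m; "width": finger opening in m.
Only numpy, scipy, OpenCV 4.12 (cv2) and the standard library are available. Lean on these libraries where they do the work, as an engineer would, in place of code of your own. Each camera call takes 0.05 s, during which the arm holds its last target. There are 200 camera calls.

## Working session

There is one attempt and no reset: what is moved stays moved. The work goes in short steps, Python scripts to look and compute and a tool call to move; the robot and the scene stay as the last step left them, time stands still between calls to the robot, and variables do not carry over. Pictures are saved under pics/ and viewed, about 8 in all and at most 12, crops included, and the job is handed in when it is done.

Besides the shell and the picture viewer there is one more tool, called after "Call:" by a JSON object that holds its "fn" and its "kwargs", one argument or row to a line. drive_tool: Moves the arm, as the interface text tells. Its arguments: {"type":"object","properties":{"series":{"type":"array","items":{"type":"object","properties":{"dx":{"type":"number"},"dy":{"type":"number"},"dz":{"type":"number"},"wx":{"type":"number"},"wy":{"type":"number"},"wz":{"type":"number"},"hand":{"type":"number"}}}}},"required":["series"]}

```bash
mkdir -p pics; cat > h.py <<'E'
import numpy as np, cv2
from station import *
from scipy.spatial.transform import Rotation as R
def cloud(n):
    st=read_state(); c=get_calibration(n); im,d=snapshot(n)
    K=np.array(c["K"]);P=np.array(c["pose"])
    v,u=np.mgrid[0:420,0:560]
    x=(u-K[0,2])/K[0,0]*d; y=(v-K[1,2])/K[1,1]*d
    p=np.stack([x,-y,-d,np.ones_like(d)],-1)@P.T
    p[d==0]=np.nan
    return im,d,p[...,:3],K,P
def st():
    s=read_state(); print({k:np.round(s[k],4).tolist() for k in("time","joints","ee_pos","orientation","contact_force","moment","width")})
E
python3 - <<'E'
from h import *
st();print(nose_length if not callable(nose_length) else nose_length())
for n in("scene","top"):
    im,d,p,K,P=cloud(n);np.savez(n,im=im,p=p);cv2.imwrite(f"pics/{n}0.png",im)
    print(n,get_calibration(n).keys(),K.round(1).tolist(),P.round(3).tolist())
E
```

```text
{'time': 0.0, 'joints': [1.1135, 0.2075, 1.543, -0.0, 1.3935, -0.1505], 'ee_pos': [0.1733, 0.5475, 0.2471], 'orientation': [-3.1393, -0.0003, 2.8348], 'contact_force': [0.0125, 0.4917, -0.9311], 'moment': [-0.0007, -0.0596, 0.01], 'width': 0.0854}
0.017
scene dict_keys(['K', 'pose']) [[445.1, 0.0, 282.4], [0.0, 445.1, 206.2], [0.0, 0.0, 1.0]] [[0.627, 0.517, -0.583, -0.088], [-0.779, 0.397, -0.486, -0.527], [-0.02, 0.759, 0.651, 0.849], [0.0, 0.0, 0.0, 1.0]]
top dict_keys(['K', 'pose']) [[399.6, 0.0, 277.6], [0.0, 399.6, 203.2], [0.0, 0.0, 1.0]] [[-0.173, 0.951, -0.257, 0.205], [-0.985, -0.168, 0.044, 0.021], [-0.002, 0.261, 0.965, 1.25], [0.0, 0.0, 0.0, 1.0]]
```

View pics/scene0.png

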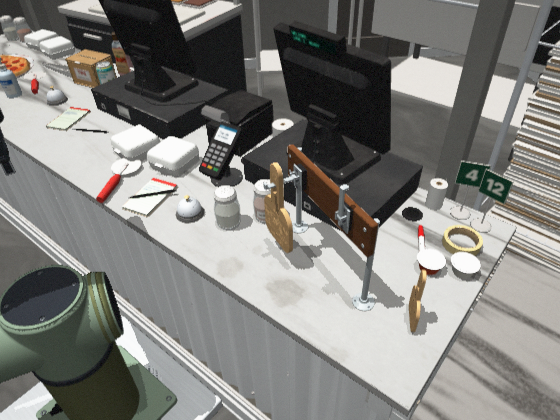

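View pics/top0.png

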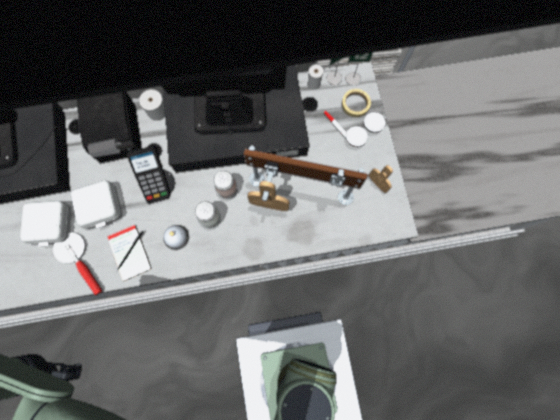

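The scene shows the large pale board hanging on the left hook (about 280,215). The smaller look-alike stands at (418,300), and the empty right hook is folded up at about (343,205). The shakers are at (227,207) and (262,200), the bell at (188,207). Next I measure the rail frame, board and hooks.

```bash
python3 - <<'E'
from h import *
for n in("scene","top"):
    a=np.load(n+".npz");im=a["im"];p=a["p"]
    hsv=cv2.cvtColor(im,cv2.COLOR_BGR2HSV);z=p[...,2]
    h,s,v=[hsv[...,i].astype(int) for i in range(3)]
    reg=np.zeros(z.shape,bool)
    if n=="scene": reg[140:260,282:385]=1
    else: reg[140:195,238:372]=1
    m=reg&(z>.17)&(z<.28)&(s>100)&(v<150)&((h<14)|(h>170))
    q=p[m];print(n,m.sum(),q.min(0).round(3),q.max(0).round(3))
    t=q[q[:,2]>.262];print("top pts",len(t),t[:,2].max())
    (cx,cy),(w,hh),ang=cv2.minAreaRect(q[:,:2].astype(np.float32)*1000)
    print("rect",cx,cy,w,hh,ang)
    if len(t)>5:
        r=cv2.minAreaRect(t[:,:2].astype(np.float32)*1000);print("rect top",r, "median z",np.median(t[:,2]))
    cv2.imwrite(f"{n}_m.png",m*255)
a=np.load("scene.npz");im=a["im"]
cv2.imwrite("pics/crop1.png",cv2.resize(im[135:315,235:445],None,fx=3.3,fy=3.3,interpolation=cv2.INTER_CUBIC))
E
```

```text
scene 2150 [ 0.49  -0.269  0.181] [0.833 0.037 0.269]
top pts 646 0.26905257511259606
rect 640.1589965820312 -165.1916961669922 322.8841552734375 255.9799346923828 59.340484619140625
rect top ((558.262451171875, -115.542236328125), (325.2317199707031, 18.849565505981445), 67.8641357421875) median z 0.265286867540725
top 1184 [ 0.492 -0.263  0.196] [0.625 0.041 0.271]
top pts 654 0.27131858429344347
rect 559.0218505859375 -110.18205261230469 326.33642578125 19.017906188964844 67.27416229248047
rect top ((559.6581420898438, -110.45643615722656), (326.3410339355469, 18.22231101989746), 67.49073791503906) median z 0.26613259771511416[ WARN:0@0.536] global loadsave.cpp:1063 imwrite_ Unsupported depth image for selected encoder is fallbacked to CV_8U.
```

View pics/crop1.png

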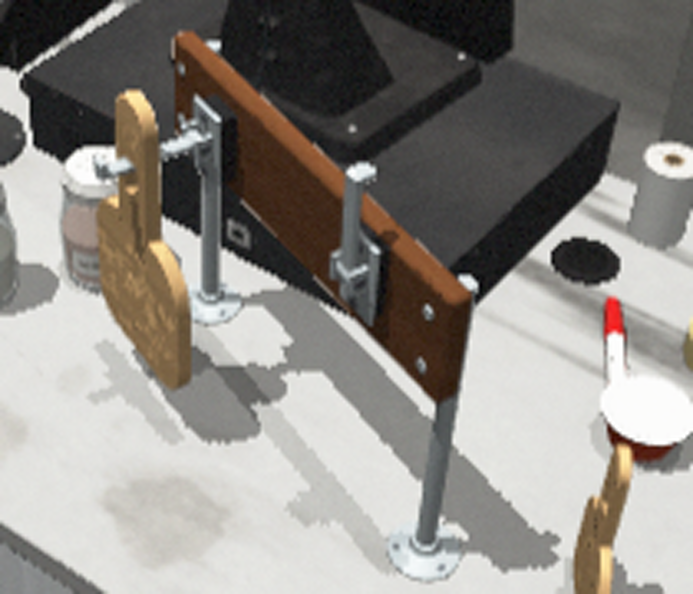

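The crop confirms the layout: the large board hangs on the left (used) hook, and the right hook is empty and upright. Next: hook and board points in the rail frame.

```bash
cat >> h.py <<'E'
O=np.array([.559,-.113,0]);YAW=np.deg2rad(-22.4)
def rail(p):
    q=p-O;c,s=np.cos(YAW),np.sin(YAW)
    return np.stack([q[...,0]*c+q[...,1]*s,-q[...,0]*s+q[...,1]*c,q[...,2]],-1)
def world(q):
    q=np.asarray(q,float);c,s=np.cos(YAW),np.sin(YAW)
    return np.stack([q[...,0]*c-q[...,1]*s,q[...,0]*s+q[...,1]*c,q[...,2]],-1)+O
E
python3 - <<'E'
from h import *
for n in("scene","top"):
    a=np.load(n+".npz");im=a["im"];q=rail(a["p"])*1000
    x,y,z=[q[...,i] for i in range(3)]
    hsv=cv2.cvtColor(im,cv2.COLOR_BGR2HSV);s=hsv[...,1]
    def rep(t,m):
        k=q[m]
        if len(k): print(n,t,len(k),np.percentile(k,[1,10,50,90,99],axis=0).round(0).tolist())
        else: print(n,t,0)
    br=(s>100)&(z>170)
    t=q[br&(z>262)&(abs(x)<15)];A=np.polyfit(t[:,1],t[:,0],1);print("panel top mid x vs y",A,np.percentile(t[:,1],[1,99]),np.percentile(t[:,0],[2,98]))
    rep("Rarm tip",(s<70)&(abs(y+90)<25)&(z>275)&(abs(x+28)<25))
    rep("Rarm",(s<70)&(abs(y+90)<16)&(z>245)&(z<305)&(abs(x+28)<25))
    rep("Larm out",(s<70)&(abs(y-90)<16)&(z>225)&(z<262)&(x<-85)&(x>-125))
    rep("board",(s>70)&(abs(y-90)<75)&(x<-45)&(x>-110)&(z>60))
    rep("boardtop",(s>70)&(abs(y-90)<40)&(x<-45)&(x>-110)&(z>255))
    rep("obst",(x>12)&(x<150)&(abs(y)<200)&(z>270))
    rep("chili/cheese",(z>100)&(z<135)&(y>100)&(y<330)&(x>-200)&(x<60))
E
```

```text
panel top mid x vs y [-0.00607423 -0.17344514] [-163.74780136  157.77937337] [-7.95584321  8.77634116]
scene Rarm tip 127 [[-31.0, -99.0, 276.0], [-30.0, -98.0, 282.0], [-29.0, -95.0, 306.0], [-20.0, -88.0, 319.0], [-16.0, -87.0, 321.0]]
scene Rarm 221 [[-31.0, -106.0, 245.0], [-30.0, -103.0, 249.0], [-27.0, -96.0, 263.0], [-11.0, -87.0, 294.0], [-7.0, -79.0, 303.0]]
scene Larm out 62 [[-110.0, 78.0, 227.0], [-110.0, 79.0, 229.0], [-103.0, 82.0, 232.0], [-88.0, 88.0, 241.0], [-85.0, 90.0, 244.0]]
scene board 1417 [[-86.0, 21.0, 63.0], [-85.0, 28.0, 81.0], [-84.0, 70.0, 150.0], [-77.0, 118.0, 259.0], [-74.0, 141.0, 283.0]]
scene boardtop 158 [[-86.0, 60.0, 256.0], [-85.0, 63.0, 259.0], [-84.0, 75.0, 273.0], [-76.0, 94.0, 283.0], [-74.0, 101.0, 286.0]]
scene obst 284 [[123.0, 174.0, 445.0], [126.0, 176.0, 453.0], [135.0, 183.0, 472.0], [146.0, 196.0, 487.0], [150.0, 199.0, 489.0]]
scene chili/cheese 630 [[-173.0, 104.0, 101.0], [-163.0, 135.0, 104.0], [-85.0, 235.0, 114.0], [-28.0, 263.0, 120.0], [20.0, 279.0, 133.0]]
panel top mid x vs y [ 8.21572649e-05 -9.86041597e-01] [-156.60107201  161.50757685] [-8.32808446  7.41282407]
top Rarm tip 55 [[-32.0, -95.0, 279.0], [-31.0, -94.0, 286.0], [-29.0, -90.0, 318.0], [-19.0, -85.0, 321.0], [-17.0, -84.0, 323.0]]
top Rarm 120 [[-33.0, -106.0, 245.0], [-31.0, -102.0, 247.0], [-25.0, -88.0, 264.0], [-11.0, -78.0, 289.0], [-4.0, -74.0, 304.0]]
top Larm out 53 [[-111.0, 81.0, 228.0], [-110.0, 82.0, 231.0], [-97.0, 87.0, 235.0], [-86.0, 92.0, 245.0], [-86.0, 105.0, 250.0]]
top board 571 [[-87.0, 27.0, 75.0], [-86.0, 41.0, 91.0], [-85.0, 79.0, 159.0], [-79.0, 127.0, 276.0], [-75.0, 141.0, 286.0]]
top boardtop 96 [[-87.0, 65.0, 256.0], [-86.0, 70.0, 261.0], [-85.0, 84.0, 278.0], [-78.0, 99.0, 286.0], [-76.0, 102.0, 288.0]]
top obst 0
top chili/cheese 704 [[-175.0, 108.0, 101.0], [-163.0, 207.0, 106.0], [-86.0, 244.0, 115.0], [-29.0, 274.0, 120.0], [10.0, 288.0, 129.0]]
```

Call:
{"fn": "drive_tool", "kwargs": {
  "series": [
    {"dz": -0.04, "hand": -1},
    {"dz": -0.08, "hand": -1},
    {"dz": -0.12, "hand": -1},
    {"dx": -0.02, "dy": -0.02, "dz": -0.16, "hand": -1},
    {"dx": -0.567, "dy": -0.605, "dz": -0.17, "wz": 4.8, "hand": -1},
    {"dx": -0.567, "dy": -0.605, "dz": -0.17, "wz": 4.8, "hand": -1},
    {"dx": -0.567, "dy": -0.605, "dz": -0.17, "wz": 4.8, "hand": -1},
    {"dx": -0.567, "dy": -0.605, "dz": -0.17, "wz": 4.8, "hand": -1},
    {"dx": -0.567, "dy": -0.605, "dz": -0.17, "wz": 4.8, "hand": -1},
    {"dx": -0.567, "dy": -0.605, "dz": -0.17, "wz": 4.8, "hand": -1}
  ]
}}

```text
schema error: expected keys dx, dy, dz, wx, wy, wz, hand
```

```bash
cat >> h.py <<'E'
def tool_to(q,yaw=None,tilt=0):
    """shift/turn (tool axes) from the measured pose to rail point q (mm), tool x at rail yaw, tool down (tilt deg about rail y: tip toward +x)"""
    s=read_state();M=R.from_euler("xyz",s["orientation"])
    d=M.inv().apply(world(np.array(q)/1000.)-np.array(s["ee_pos"]))
    out={"d":d.round(4).tolist()}
    if yaw is not None:
        T=R.from_euler("z",YAW)*R.from_euler("y",-tilt,degrees=True)*R.from_euler("z",yaw,degrees=True)*R.from_euler("x",180,degrees=True)
        out["w"]=(M.inv()*T).as_rotvec(degrees=True).round(2).tolist()
    print(out,"now rail",(rail(np.array(s["ee_pos"]))*1000).round(1),"f",np.round(s["contact_force"],1))
E
python3 - <<'E'
from h import *
st();tool_to([8,-91.5,420],180)
E
```

```text
{'time': 0.1, 'joints': [1.1135, 0.2074, 1.5428, -0.0, 1.3935, -0.1505], 'ee_pos': [0.1734, 0.5475, 0.2472], 'orientation': [-3.1395, -0.0003, 2.8348], 'contact_force': [0.6765, 0.3049, -0.1738], 'moment': [-0.0003, 0.0278, 0.048], 'width': 0.0854}
{'d': [-0.5673, -0.6054, -0.1717], 'w': [-0.12, -0.01, 4.82]} now rail [-608.2  463.8  247.2] f [ 0.7  0.3 -0.2]
```

Call:
{"fn": "drive_tool", "kwargs": {
  "series": [
    {"dx": 0, "dy": 0, "dz": -0.08, "wx": 0, "wy": 0, "wz": 0, "hand": -1},
    {"dx": 0, "dy": 0, "dz": -0.12, "wx": 0, "wy": 0, "wz": 0, "hand": -1},
    {"dx": -0.02, "dy": -0.02, "dz": -0.17, "wx": 0, "wy": 0, "wz": 0, "hand": -1},
    {"dx": -0.567, "dy": -0.605, "dz": -0.172, "wx": 0, "wy": 0, "wz": 4.8, "hand": -1},
    {"dx": -0.567, "dy": -0.605, "dz": -0.172, "wx": 0, "wy": 0, "wz": 4.8, "hand": -1},
    {"dx": -0.567, "dy": -0.605, "dz": -0.172, "wx": 0, "wy": 0, "wz": 4.8, "hand": -1},
    {"dx": -0.567, "dy": -0.605, "dz": -0.172, "wx": 0, "wy": 0, "wz": 4.8, "hand": -1},
    {"dx": -0.567, "dy": -0.605, "dz": -0.172, "wx": 0, "wy": 0, "wz": 4.8, "hand": -1},
    {"dx": -0.567, "dy": -0.605, "dz": -0.172, "wx": 0, "wy": 0, "wz": 4.8, "hand": -1},
    {"dx": -0.567, "dy": -0.605, "dz": -0.172, "wx": 0, "wy": 0, "wz": 4.8, "hand": -1}
  ]
}}

```text
time: 0.93
ee_pos: [0.3051, 0.2721, 0.3884]
orientation: [-3.141, -0.0, 2.752]
contact_force: [0.7, -0.5, -0.3]
width: -0.0004
```

```bash
python3 - <<'E'
from h import *
st();tool_to([8,-91.5,420],180)
E
```

```text
{'time': 0.9333, 'joints': [0.5159, -0.2381, 1.6964, -0.0001, 1.6835, -0.6652], 'ee_pos': [0.3051, 0.2721, 0.3884], 'orientation': [-3.1413, -0.0001, 2.7518], 'contact_force': [0.7437, -0.5294, -0.3379], 'moment': [0.0117, -0.0099, -0.0108], 'width': -0.0004}
{'d': [-0.3891, -0.3513, -0.0315], 'w': [-0.02, -0.01, 0.07]} now rail [-381.5  259.3  388.4] f [ 0.7 -0.5 -0.3]
```

Call:
{"fn": "drive_tool", "kwargs": {
  "series": [
    {"dx": -0.389, "dy": -0.351, "dz": -0.032, "wx": 0, "wy": 0, "wz": 0, "hand": -1},
    {"dx": -0.389, "dy": -0.351, "dz": -0.032, "wx": 0, "wy": 0, "wz": 0, "hand": -1},
    {"dx": -0.389, "dy": -0.351, "dz": -0.032, "wx": 0, "wy": 0, "wz": 0, "hand": -1},
    {"dx": -0.389, "dy": -0.351, "dz": -0.032, "wx": 0, "wy": 0, "wz": 0, "hand": -1},
    {"dx": -0.389, "dy": -0.351, "dz": -0.032, "wx": 0, "wy": 0, "wz": 0, "hand": -1},
    {"dx": -0.389, "dy": -0.351, "dz": -0.032, "wx": 0, "wy": 0, "wz": 0, "hand": -1},
    {"dx": -0.389, "dy": -0.351, "dz": -0.032, "wx": 0, "wy": 0, "wz": 0, "hand": -1}
  ]
}}

```text
time: 1.52
ee_pos: [0.4308, 0.0093, 0.4063]
orientation: [3.141, -0.0, 2.75]
contact_force: [0.8, 0.4, 0.3]
width: 0.0002
```

```bash
python3 - <<'E'
from h import *
st();tool_to([8,-91.5,420],180)
im,d,p,K,P=cloud("wrist");cv2.imwrite("pics/w1.png",im);np.savez("w1",im=im,p=p)
print(P.round(3).tolist())
E
```

```text
{'time': 1.5167, 'joints': [-0.18, -0.1891, 1.6215, 0.0002, 1.7094, -1.3597], 'ee_pos': [0.4308, 0.0093, 0.4063], 'orientation': [3.1414, -0.0002, 2.7505], 'contact_force': [0.8196, 0.4129, 0.2773], 'moment': [0.0498, -0.0283, 0.0248], 'width': 0.0002}
{'d': [-0.1731, -0.1557, -0.0137], 'w': [0.01, -0.01, -0.01]} now rail [-165.1   64.2  406.3] f [0.8 0.4 0.3]
[[0.381, -0.892, -0.244, 0.371], [0.924, 0.368, 0.1, 0.034], [0.0, -0.264, 0.964, 0.532], [0.0, 0.0, 0.0, 1.0]]
```

View pics/w1.png

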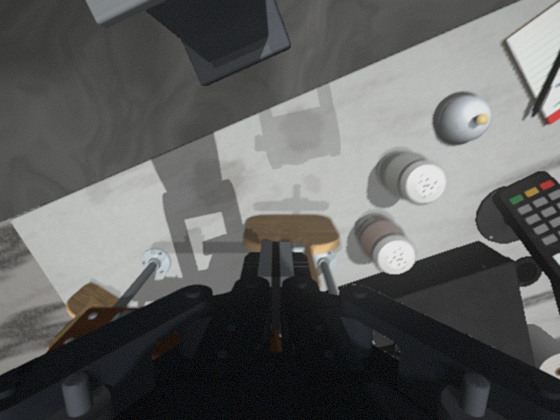

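The wrist view shows the board edge-on at (290,232) and the shakers at (390,255) and (425,185). The rail is hidden behind the fingers. I continue to behind the right hook.

Call:
{"fn": "drive_tool", "kwargs": {
  "series": [
    {"dx": -0.173, "dy": -0.156, "dz": -0.014, "wx": 0, "wy": 0, "wz": 0, "hand": -1},
    {"dx": -0.173, "dy": -0.156, "dz": -0.014, "wx": 0, "wy": 0, "wz": 0, "hand": -1},
    {"dx": -0.173, "dy": -0.156, "dz": -0.014, "wx": 0, "wy": 0, "wz": 0, "hand": -1},
    {"dx": -0.173, "dy": -0.156, "dz": -0.014, "wx": 0, "wy": 0, "wz": 0, "hand": -1},
    {"dx": -0.173, "dy": -0.156, "dz": -0.014, "wx": 0, "wy": 0, "wz": 0, "hand": -1},
    {"dx": -0.173, "dy": -0.156, "dz": -0.014, "wx": 0, "wy": 0, "wz": 0, "hand": -1},
    {"dx": -0.173, "dy": -0.156, "dz": -0.014, "wx": 0, "wy": 0, "wz": 0, "hand": -1},
    {"dx": -0.173, "dy": -0.156, "dz": -0.014, "wx": 0, "wy": 0, "wz": 0, "hand": -1}
  ]
}}

```text
time: 2.23
ee_pos: [0.5313, -0.1996, 0.419]
orientation: [3.141, -0.003, 2.749]
contact_force: [0.5, 0.9, -0.2]
width: 0.0
```

```bash
python3 - <<'E'
from h import *
st();tool_to([8,-91.5,313],180)
E
```

```text
{'time': 2.2333, 'joints': [-0.512, 0.1184, 1.2988, 0.0004, 1.7276, -1.6901], 'ee_pos': [0.5313, -0.1996, 0.419], 'orientation': [3.1409, -0.0031, 2.749], 'contact_force': [0.4855, 0.8756, -0.2037], 'moment': [0.0497, 0.0163, 0.0206], 'width': 0.0}
{'d': [-0.001, -0.001, 0.106], 'w': [0.04, -0.18, -0.1]} now rail [  7.3 -90.6 419. ] f [ 0.5  0.9 -0.2]
```

Call:
{"fn": "drive_tool", "kwargs": {
  "series": [
    {"dx": 0, "dy": -0.001, "dz": 0.04, "wx": 0, "wy": 0, "wz": 0, "hand": -1},
    {"dx": 0, "dy": -0.001, "dz": 0.08, "wx": 0, "wy": 0, "wz": 0, "hand": -1},
    {"dx": 0, "dy": -0.001, "dz": 0.104, "wx": 0, "wy": 0, "wz": 0, "hand": -1},
    {"dx": 0, "dy": -0.001, "dz": 0.104, "wx": 0, "wy": 0, "wz": 0, "hand": -1},
    {"dx": 0.006, "dy": -0.001, "dz": 0.104, "wx": 0, "wy": 0, "wz": 0, "hand": -1},
    {"dx": 0.012, "dy": -0.001, "dz": 0.104, "wx": 0, "wy": 0, "wz": 0, "hand": -1},
    {"dx": 0.018, "dy": -0.001, "dz": 0.104, "wx": 0, "wy": 0, "wz": 0, "hand": -1},
    {"dx": 0.024, "dy": -0.001, "dz": 0.104, "wx": 0, "wy": 0, "wz": 0, "hand": -1},
    {"dx": 0.03, "dy": -0.001, "dz": 0.104, "wx": 0, "wy": 0, "wz": 0, "hand": -1}
  ]
}}

```text
time: 2.98
ee_pos: [0.5056, -0.1887, 0.32]
orientation: [3.141, 0.011, 2.752]
contact_force: [7.3, -2.0, -5.1]
width: 0.0002
```

```bash
python3 - <<'E'
from h import *
tool_to([-41.7,-91.5,315],180)
E
```

```text
{'d': [0.0212, -0.0011, 0.0047], 'w': [0.02, 0.62, 0.05]} now rail [-20.5 -90.3 320. ] f [ 7.3 -2.  -5.1]
```

Call:
{"fn": "drive_tool", "kwargs": {
  "series": [
    {"dx": 0.007, "dy": 0, "dz": 0, "wx": 0, "wy": 0, "wz": 0, "hand": -1},
    {"dx": 0.013, "dy": 0, "dz": 0, "wx": 0, "wy": 0, "wz": 0, "hand": -1},
    {"dx": 0.019, "dy": 0, "dz": 0, "wx": 0, "wy": 0, "wz": 0, "hand": -1},
    {"dx": 0.025, "dy": 0, "dz": 0.001, "wx": 0, "wy": 0, "wz": 0, "hand": -1},
    {"dx": 0.031, "dy": 0, "dz": 0.003, "wx": 0, "wy": 0, "wz": 0, "hand": -1},
    {"dx": 0.036, "dy": 0, "dz": 0.005, "wx": 0, "wy": 0, "wz": 0, "hand": -1},
    {"dx": 0.036, "dy": 0, "dz": 0.005, "wx": 0, "wy": 0, "wz": 0, "hand": -1}
  ]
}}

```text
time: 3.57
ee_pos: [0.4729, -0.1758, 0.3137]
orientation: [-3.141, 0.013, 2.751]
contact_force: [10.2, -3.9, -8.4]
width: -0.0001
```

```bash
python3 - <<'E'
from h import *
st();tool_to([-72.9,-91.5,298],180)
im,d,p,K,P=cloud("scene");np.savez("s2",im=im,p=p)
cv2.imwrite("pics/s2.png",cv2.resize(im[110:290,235:445],None,fx=3.3,fy=3.3,interpolation=cv2.INTER_CUBIC))
E
```

```text
{'time': 3.5667, 'joints': [-0.5283, 0.0007, 1.6324, 0.0012, 1.4955, -1.7087], 'ee_pos': [0.4729, -0.1758, 0.3137], 'orientation': [-3.141, 0.0131, 2.7511], 'contact_force': [10.233, -3.9077, -8.4093], 'moment': [-0.719, -1.7659, -0.0266], 'width': -0.0001}
{'d': [0.0174, -0.0006, 0.0155], 'w': [-0.03, 0.75, 0.03]} now rail [-55.7 -90.8 313.7] f [10.2 -3.9 -8.4]
```

View pics/s2.png

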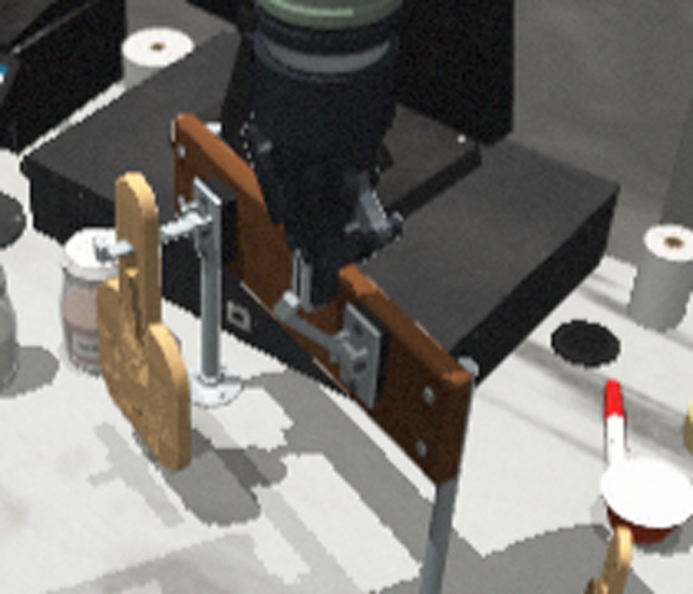

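Call:
{"fn": "drive_tool", "kwargs": {
  "series": [
    {"dx": 0.005, "dy": 0, "dz": 0.004, "wx": 0, "wy": 0, "wz": 0, "hand": -1},
    {"dx": 0.01, "dy": 0, "dz": 0.008, "wx": 0, "wy": 0, "wz": 0, "hand": -1},
    {"dx": 0.014, "dy": 0, "dz": 0.012, "wx": 0, "wy": 0, "wz": 0, "hand": -1},
    {"dx": 0.017, "dy": 0, "dz": 0.017, "wx": 0, "wy": 0, "wz": 0, "hand": -1},
    {"dx": 0.02, "dy": 0, "dz": 0.022, "wx": 0, "wy": 0, "wz": 0, "hand": -1},
    {"dx": 0.022, "dy": 0, "dz": 0.027, "wx": 0, "wy": 0, "wz": 0, "hand": -1},
    {"dx": 0.022, "dy": 0, "dz": 0.03, "wx": 0, "wy": 0, "wz": 0, "hand": -1},
    {"dx": 0.022, "dy": 0, "dz": 0.03, "wx": 0, "wy": 0, "wz": 0, "hand": -1}
  ]
}}

```text
time: 4.28
ee_pos: [0.4516, -0.1672, 0.2847]
orientation: [-3.141, 0.009, 2.751]
contact_force: [4.6, -1.5, 3.8]
width: -0.0001
```

```bash
python3 - <<'E'
from h import *
st();tool_to([-82,-91.5,262],180)
E
```

```text
{'time': 4.2833, 'joints': [-0.5348, -0.0296, 1.7215, 0.0003, 1.4408, -1.7151], 'ee_pos': [0.4516, -0.1672, 0.2847], 'orientation': [-3.1406, 0.0088, 2.7511], 'contact_force': [4.5781, -1.4715, 3.8269], 'moment': [-0.3262, -0.8241, 0.0058], 'width': -0.0001}
{'d': [0.0035, -0.0004, 0.0227], 'w': [-0.06, 0.51, 0.03]} now rail [-78.7 -91.  284.7] f [ 4.6 -1.5  3.8]
```

Call:
{"fn": "drive_tool", "kwargs": {
  "series": [
    {"dx": 0.001, "dy": 0, "dz": 0.004, "wx": 0, "wy": 0, "wz": 0, "hand": -1},
    {"dx": 0.001, "dy": 0, "dz": 0.008, "wx": 0, "wy": 0, "wz": 0, "hand": -1},
    {"dx": 0.001, "dy": 0, "dz": 0.011, "wx": 0, "wy": 0, "wz": 0, "hand": -1},
    {"dx": 0.001, "dy": 0, "dz": 0.014, "wx": 0, "wy": 0, "wz": 0, "hand": -1},
    {"dx": 0.001, "dy": 0, "dz": 0.014, "wx": 0, "wy": 0, "wz": 0, "hand": -1}
  ]
}}

```text
time: 4.7
ee_pos: [0.4479, -0.1656, 0.2695]
orientation: [-3.141, -0.001, 2.751]
contact_force: [-3.7, 0.5, 6.8]
width: 0.0
```

Call:
{"fn": "drive_tool", "kwargs": {
  "series": [
    {"dx": 0, "dy": 0, "dz": 0.002, "wx": 0, "wy": 0, "wz": 0, "hand": -1},
    {"dx": 0, "dy": 0, "dz": 0.002, "wx": 0, "wy": 0, "wz": 0, "hand": -1}
  ]
}}

```text
time: 4.87
ee_pos: [0.4477, -0.1656, 0.2676]
orientation: [-3.141, -0.001, 2.751]
contact_force: [-3.7, 2.0, 6.4]
width: 0.0001
```

Call:
{"fn": "drive_tool", "kwargs": {
  "series": [
    {"dx": 0, "dy": 0, "dz": 0.002, "wx": 0, "wy": 0, "wz": 0, "hand": -1},
    {"dx": 0, "dy": 0, "dz": 0.002, "wx": 0, "wy": 0, "wz": 0, "hand": -1}
  ]
}}

```text
time: 5.03
ee_pos: [0.4476, -0.1655, 0.2655]
orientation: [-3.141, -0.001, 2.751]
contact_force: [-3.8, 0.8, 6.0]
width: 0.0003
```

Call:
{"fn": "drive_tool", "kwargs": {
  "series": [
    {"dx": 0, "dy": 0, "dz": 0.0015, "wx": 0, "wy": 0, "wz": 0, "hand": -1},
    {"dx": 0, "dy": 0, "dz": 0.0015, "wx": 0, "wy": 0, "wz": 0, "hand": -1}
  ]
}}

```text
time: 5.2
ee_pos: [0.4475, -0.1655, 0.264]
orientation: [-3.141, -0.002, 2.751]
contact_force: [-2.9, 0.4, 6.6]
width: 0.0002
```

Call:
{"fn": "drive_tool", "kwargs": {
  "series": [
    {"dx": 0, "dy": 0, "dz": 0.0015, "wx": 0, "wy": 0, "wz": 0, "hand": -1},
    {"dx": 0, "dy": 0, "dz": 0.0015, "wx": 0, "wy": 0, "wz": 0, "hand": -1}
  ]
}}

```text
time: 5.37
ee_pos: [0.4474, -0.1654, 0.2625]
orientation: [-3.141, -0.002, 2.751]
contact_force: [-4.8, 1.1, 6.3]
width: 0.0002
```

Call:
{"fn": "drive_tool", "kwargs": {
  "series": [
    {"dx": 0, "dy": 0, "dz": 0.0015, "wx": 0, "wy": 0, "wz": 0, "hand": -1},
    {"dx": 0, "dy": 0, "dz": 0.0015, "wx": 0, "wy": 0, "wz": 0, "hand": -1}
  ]
}}

```text
time: 5.53
ee_pos: [0.4474, -0.1655, 0.2612]
orientation: [-3.141, -0.002, 2.751]
contact_force: [-5.5, 1.7, 8.1]
width: -0.0002
```

Call:
{"fn": "drive_tool", "kwargs": {
  "series": [
    {"dx": 0, "dy": 0, "dz": 0.0015, "wx": 0, "wy": 0, "wz": 0, "hand": -1},
    {"dx": 0, "dy": 0, "dz": 0.0015, "wx": 0, "wy": 0, "wz": 0, "hand": -1}
  ]
}}

```text
time: 5.7
ee_pos: [0.4474, -0.1655, 0.2608]
orientation: [-3.14, -0.002, 2.751]
contact_force: [-7.8, 2.4, 11.9]
width: 0.0001
```

Call:
{"fn": "drive_tool", "kwargs": {
  "series": [
    {"dx": 0, "dy": 0, "dz": -0.04, "wx": 0, "wy": 0, "wz": 0, "hand": -1},
    {"dx": 0, "dy": 0, "dz": -0.08, "wx": 0, "wy": 0, "wz": 0, "hand": -1},
    {"dx": 0, "dy": 0.02, "dz": -0.12, "wx": 0, "wy": 0, "wz": 7, "hand": 0},
    {"dx": 0, "dy": 0.05, "dz": -0.14, "wx": 0, "wy": 0, "wz": 14, "hand": 0},
    {"dx": 0, "dy": 0.08, "dz": -0.14, "wx": 0, "wy": 0, "wz": 21, "hand": 0},
    {"dx": 0, "dy": 0.08, "dz": -0.14, "wx": 0, "wy": 0, "wz": 28, "hand": 0},
    {"dx": 0, "dy": 0.08, "dz": -0.14, "wx": 0, "wy": 0, "wz": 35, "hand": 0},
    {"dx": 0, "dy": 0.08, "dz": -0.14, "wx": 0, "wy": 0, "wz": 42, "hand": 0},
    {"dx": 0, "dy": 0.08, "dz": -0.14, "wx": 0, "wy": 0, "wz": 49, "hand": 0},
    {"dx": 0, "dy": 0.08, "dz": -0.14, "wx": 0, "wy": 0, "wz": 56, "hand": 0}
  ]
}}

```text
time: 6.53
ee_pos: [0.4783, -0.0913, 0.3983]
orientation: [-3.141, -0.0, 1.768]
contact_force: [0.3, -0.1, -1.1]
width: 0.0427
```

Call:
{"fn": "drive_tool", "kwargs": {
  "series": [
    {"dx": 0, "dy": 0, "dz": 0, "wx": 0, "wy": 0, "wz": 7, "hand": 0},
    {"dx": 0, "dy": 0, "dz": 0, "wx": 0, "wy": 0, "wz": 14, "hand": 0},
    {"dx": 0, "dy": 0, "dz": 0, "wx": 0, "wy": 0, "wz": 21, "hand": 0},
    {"dx": 0, "dy": 0, "dz": 0, "wx": 0, "wy": 0, "wz": 28, "hand": 0},
    {"dx": 0, "dy": 0, "dz": 0, "wx": 0, "wy": 0, "wz": 34, "hand": 0},
    {"dx": 0, "dy": 0, "dz": 0, "wx": 0, "wy": 0, "wz": 34, "hand": 0}
  ]
}}

```text
time: 7.03
ee_pos: [0.4783, -0.0916, 0.3983]
orientation: [-3.141, 0.0, 1.179]
contact_force: [-0.1, -0.2, 0.2]
width: 0.043
```

```bash
python3 - <<'E'
from h import *
st();tool_to([-80,83,400],90)
for n in("scene","top","wrist"):
    im,d,p,K,P=cloud(n);np.savez(n+"3",im=im,p=p)
    if n=="wrist": cv2.imwrite("pics/w3.png",im)
    q=rail(p)*1000;x,y,z=[q[...,i] for i in range(3)]
    s=cv2.cvtColor(im,cv2.COLOR_BGR2HSV)[...,1]
    def rep(t,m):
        k=q[m]
        if len(k)>3: print(n,t,len(k),np.percentile(k,[2,10,50,90,98],axis=0).round(1).tolist())
        else: print(n,t,0)
    for nm,c in(("R",-90),("L",88)):
        rep(nm+" lip",(s<80)&(abs(y-c)<14)&(z>225)&(z<265)&(x<-98)&(x>-118))
        rep(nm+" bar",(s<80)&(abs(y-c)<14)&(z>237 if c<0 else z>228)&(z<250)&(x<-40)&(x>-98))
    b=(s>70)&(abs(y-90)<40)&(x<-45)&(x>-110)&(z>255)&(z<292)
    rep("boardtop",b)
    t=q[(s>100)&(z>262)&(z<272)&(abs(x)<15)&(abs(y)<180)]
    if len(t)>20:print("panel",np.polyfit(t[:,1],t[:,0],1),np.percentile(t,[1,99],axis=0).round(1).tolist())
E
```

```text
{'time': 7.0333, 'joints': [-0.3669, -0.0602, 1.5228, -0.0003, 1.6794, 0.0252], 'ee_pos': [0.4783, -0.0916, 0.3983], 'orientation': [-3.1412, 0.0003, 1.1787], 'contact_force': [-0.0501, -0.2308, 0.1856], 'moment': [-0.0607, 0.0349, -0.0308], 'width': 0.043}
{'d': [0.0939, 0.0026, -0.0017], 'w': [-0.02, 0.02, -0.07]} now rail [-82.7 -10.9 398.3] f [-0.1 -0.2  0.2]
scene R lip 39 [[-104.7, -99.0, 239.7], [-104.1, -98.4, 241.5], [-102.4, -94.8, 249.1], [-99.3, -89.4, 253.9], [-98.6, -86.6, 254.6]]
scene R bar 144 [[-93.4, -98.8, 238.8], [-89.6, -97.9, 241.1], [-67.3, -94.0, 243.6], [-46.7, -88.1, 245.2], [-41.7, -85.9, 246.4]]
scene L lip 38 [[-110.9, 77.8, 228.5], [-110.0, 78.9, 229.6], [-107.4, 81.3, 234.7], [-100.4, 88.4, 242.6], [-98.7, 90.4, 243.8]]
scene L bar 73 [[-97.0, 78.3, 228.3], [-93.5, 78.9, 229.2], [-58.5, 82.6, 231.9], [-43.6, 88.2, 233.6], [-40.4, 91.3, 234.8]]
scene boardtop 158 [[-86.3, 61.9, 256.3], [-85.5, 63.5, 259.3], [-83.8, 74.0, 272.2], [-76.3, 93.2, 284.0], [-74.4, 100.4, 285.6]]
panel [-0.00352867 -0.05820836] [[-7.8, -164.3, 262.2], [8.7, 153.1, 268.0]]
top 
[... 516 characters left out ...]
 240.1], [-102.0, -93.4, 244.2], [-100.2, -86.7, 253.9], [-98.4, -83.8, 255.1], [-98.3, -83.4, 255.7]]
wrist R bar 786 [[-96.1, -94.5, 239.5], [-91.4, -93.2, 242.1], [-68.7, -87.8, 244.4], [-45.9, -84.0, 245.4], [-41.3, -83.6, 245.8]]
wrist L lip 218 [[-108.1, 81.5, 231.2], [-107.3, 82.3, 231.9], [-103.2, 87.0, 240.0], [-99.0, 91.8, 243.0], [-98.1, 92.7, 243.6]]
wrist L bar 771 [[-96.5, 81.7, 231.1], [-93.2, 82.5, 231.6], [-61.4, 87.2, 232.6], [-44.5, 91.9, 233.5], [-41.1, 92.7, 234.1]]
wrist boardtop 839 [[-83.5, 66.4, 272.7], [-82.2, 69.6, 275.3], [-77.4, 82.9, 282.6], [-73.3, 100.1, 285.1], [-72.5, 103.7, 285.9]]
panel [-0.00960262  2.47776949] [[-5.9, -79.1, 262.9], [10.1, 132.7, 267.7]]
```

View pics/w3.png

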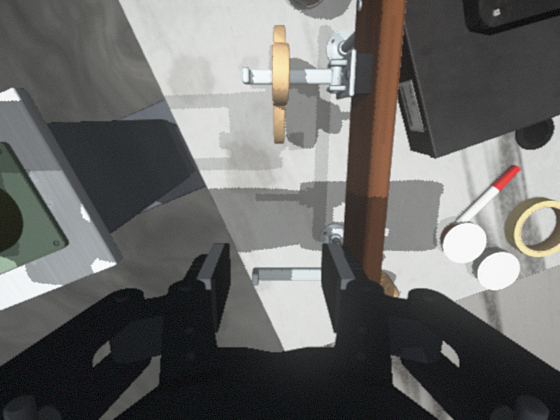

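The wrist picture shows the left bar at (290,76) carrying the board at (280,85), and the right bar level at (290,275). Both bars measure about 12 mm wide, as they should. In rail coordinates:

| Item | y (mm) | Tip x (mm) | Bar top z (mm) |
|---|---|---|---|
| Left bar | 87.2 | -108 | 232.6 |
| Right bar | -89.2 | -102 | 244.4 |
| Board | about 85 | x = -78 | top 286 |

Next I grasp the board.

Call:
{"fn": "drive_tool", "kwargs": {
  "series": [
    {"dx": 0.04, "dy": 0.005, "dz": 0, "wx": 0, "wy": 0, "wz": 0, "hand": 0},
    {"dx": 0.08, "dy": 0.005, "dz": 0, "wx": 0, "wy": 0, "wz": 0, "hand": 0},
    {"dx": 0.096, "dy": 0.005, "dz": 0.02, "wx": 0, "wy": 0, "wz": 0, "hand": 0},
    {"dx": 0.096, "dy": 0.005, "dz": 0.06, "wx": 0, "wy": 0, "wz": 0, "hand": 0},
    {"dx": 0.096, "dy": 0.005, "dz": 0.09, "wx": 0, "wy": 0, "wz": 0, "hand": 0},
    {"dx": 0.096, "dy": 0.005, "dz": 0.11, "wx": 0, "wy": 0, "wz": 0, "hand": 0},
    {"dx": 0.096, "dy": 0.005, "dz": 0.13, "wx": 0, "wy": 0, "wz": 0, "hand": 0},
    {"dx": 0.096, "dy": 0.005, "dz": 0.13, "wx": 0, "wy": 0, "wz": 0, "hand": 0}
  ]
}}

```text
time: 7.85
ee_pos: [0.517, -0.0043, 0.2625]
orientation: [-3.132, 0.002, 1.182]
contact_force: [0.0, 0.7, -0.4]
width: 0.0424
```

Call:
{"fn": "drive_tool", "kwargs": {
  "series": [
    {"dx": 0, "dy": 0, "dz": 0, "wx": 0, "wy": 0, "wz": 0, "hand": -0.4},
    {"dx": 0, "dy": 0, "dz": 0, "wx": 0, "wy": 0, "wz": 0, "hand": -0.6},
    {"dx": 0, "dy": 0, "dz": 0, "wx": 0, "wy": 0, "wz": 0, "hand": -1},
    {"dx": 0, "dy": 0, "dz": 0, "wx": 0, "wy": 0, "wz": 0, "hand": -1},
    {"dx": 0, "dy": 0, "dz": 0, "wx": 0, "wy": 0, "wz": 0, "hand": -1}
  ]
}}

```text
time: 8.27
ee_pos: [0.5213, -0.0052, 0.2695]
orientation: [3.138, -0.001, 1.18]
contact_force: [-0.9, 0.3, 2.8]
width: 0.0111
```

```bash
python3 - <<'E'
from h import *
st();tool_to([-80,83,400],90)
E
```

```text
{'time': 8.2667, 'joints': [-0.1761, 0.0731, 1.6483, 0.0, 1.4165, 0.2144], 'ee_pos': [0.5213, -0.0052, 0.2695], 'orientation': [3.1381, -0.0008, 1.1803], 'contact_force': [-0.9285, 0.3182, 2.8425], 'moment': [0.0453, 0.0837, -0.006], 'width': 0.0111}
{'d': [-0.0022, -0.0036, -0.1306], 'w': [0.2, -0.04, 0.03]} now rail [-75.9  85.3 269.5] f [-0.9  0.3  2.8]
```

Call:
{"fn": "drive_tool", "kwargs": {
  "series": [
    {"dx": 0, "dy": 0, "dz": -0.005, "wx": 0, "wy": 0, "wz": 0, "hand": -1},
    {"dx": 0, "dy": 0, "dz": -0.01, "wx": 0, "wy": 0, "wz": 0, "hand": -1},
    {"dx": 0.001, "dy": 0, "dz": -0.014, "wx": 0, "wy": 0, "wz": 0, "hand": -1},
    {"dx": 0.0015, "dy": 0, "dz": -0.017, "wx": 0, "wy": 0, "wz": 0, "hand": -1},
    {"dx": 0.0015, "dy": 0, "dz": -0.017, "wx": 0, "wy": 0, "wz": 0, "hand": -1},
    {"dx": 0.0015, "dy": 0, "dz": -0.017, "wx": 0, "wy": 0, "wz": 0, "hand": -1}
  ]
}}

```text
time: 8.77
ee_pos: [0.5209, -0.0035, 0.2847]
orientation: [3.141, -0.0, 1.18]
contact_force: [-0.1, -0.2, -1.8]
width: 0.0112
```

```bash
python3 - <<'E'
from h import *
st();tool_to([-125,87,287],90)
im,d,p,K,P=cloud("wrist");cv2.imwrite("pics/w4.png",im)
E
```

```text
{'time': 8.7667, 'joints': [-0.173, 0.0635, 1.627, -0.0, 1.4507, 0.2174], 'ee_pos': [0.5209, -0.0035, 0.2847], 'orientation': [3.1413, -0.0, 1.1804], 'contact_force': [-0.1269, -0.1757, -1.7873], 'moment': [-0.0166, -0.0025, -0.0096], 'width': 0.0112}
{'d': [0.0003, -0.0481, -0.0023], 'w': [0.02, -0.0, 0.03]} now rail [-76.9  86.7 284.7] f [-0.1 -0.2 -1.8]
```

View pics/w4.png

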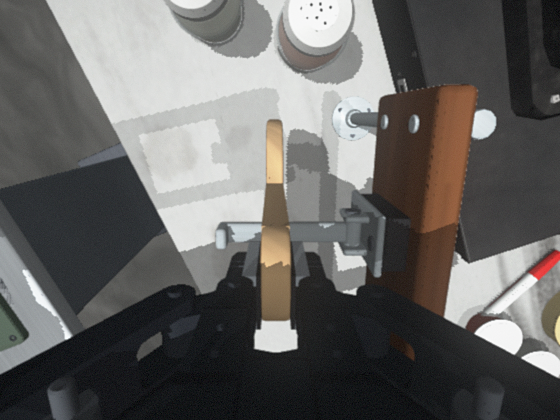

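The board is held at (275,260) and lifted off the bar at (290,235), with about 1.8 N on the wrist. Now I draw it out over the lip.

Call:
{"fn": "drive_tool", "kwargs": {
  "series": [
    {"dx": 0, "dy": -0.005, "dz": -0.002, "wx": 0, "wy": 0, "wz": 0, "hand": -1},
    {"dx": 0, "dy": -0.011, "dz": -0.002, "wx": 0, "wy": 0, "wz": 0, "hand": -1},
    {"dx": 0, "dy": -0.017, "dz": -0.002, "wx": 0, "wy": 0, "wz": 0, "hand": -1},
    {"dx": 0, "dy": -0.022, "dz": -0.002, "wx": 0, "wy": 0, "wz": 0, "hand": -1},
    {"dx": 0, "dy": -0.022, "dz": -0.002, "wx": 0, "wy": 0, "wz": 0, "hand": -1}
  ]
}}

```text
time: 9.23
ee_pos: [0.4992, 0.0054, 0.2864]
orientation: [-3.141, 0.0, 1.181]
contact_force: [-0.4, -1.1, -1.8]
width: 0.0112
```

Call:
{"fn": "drive_tool", "kwargs": {
  "series": [
    {"dx": 0, "dy": -0.005, "dz": 0, "wx": 0, "wy": 0, "wz": 0, "hand": -1},
    {"dx": 0, "dy": -0.011, "dz": 0, "wx": 0, "wy": 0, "wz": 0, "hand": -1},
    {"dx": 0, "dy": -0.017, "dz": 0, "wx": 0, "wy": 0, "wz": 0, "hand": -1},
    {"dx": 0, "dy": -0.023, "dz": 0, "wx": 0, "wy": 0, "wz": 0, "hand": -1},
    {"dx": 0, "dy": -0.03, "dz": 0, "wx": 0, "wy": 0, "wz": 0, "hand": -1},
    {"dx": 0, "dy": -0.034, "dz": 0, "wx": 0, "wy": 0, "wz": 0, "hand": -1},
    {"dx": 0, "dy": -0.034, "dz": 0, "wx": 0, "wy": 0, "wz": 0, "hand": -1}
  ]
}}

```text
time: 9.82
ee_pos: [0.4682, 0.0182, 0.2865]
orientation: [-3.141, -0.0, 1.181]
contact_force: [0.3, 0.9, -2.1]
width: 0.0109
```

```bash
python3 - <<'E'
from h import *
st();tool_to([-130,-87.5,299],90)
E
```

```text
{'time': 9.8167, 'joints': [-0.1463, -0.0543, 1.7415, 0.0001, 1.4546, 0.2438], 'ee_pos': [0.4682, 0.0182, 0.2865], 'orientation': [-3.1413, -0.0, 1.1807], 'contact_force': [0.3061, 0.8635, -2.0846], 'moment': [-0.0337, -0.011, -0.0218], 'width': 0.0109}
{'d': [-0.1742, 0.0038, -0.0125], 'w': [-0.01, -0.0, 0.05]} now rail [-134.    86.7  286.5] f [ 0.3  0.9 -2.1]
```

Call:
{"fn": "drive_tool", "kwargs": {
  "series": [
    {"dx": -0.02, "dy": 0, "dz": -0.012, "wx": 0, "wy": 0, "wz": 0, "hand": -1},
    {"dx": -0.05, "dy": 0, "dz": -0.012, "wx": 0, "wy": 0, "wz": 0, "hand": -1},
    {"dx": -0.08, "dy": 0, "dz": -0.012, "wx": 0, "wy": 0, "wz": 0, "hand": -1},
    {"dx": -0.11, "dy": 0, "dz": -0.012, "wx": 0, "wy": 0, "wz": 0, "hand": -1},
    {"dx": -0.135, "dy": 0, "dz": -0.012, "wx": 0, "wy": 0, "wz": 0, "hand": -1},
    {"dx": -0.155, "dy": 0, "dz": -0.012, "wx": 0, "wy": 0, "wz": 0, "hand": -1},
    {"dx": -0.17, "dy": 0, "dz": -0.012, "wx": 0, "wy": 0, "wz": 0, "hand": -1},
    {"dx": -0.1756, "dy": 0, "dz": -0.012, "wx": 0, "wy": 0, "wz": 0, "hand": -1},
    {"dx": -0.1756, "dy": 0, "dz": -0.012, "wx": 0, "wy": 0, "wz": 0, "hand": -1},
    {"dx": -0.1756, "dy": 0, "dz": -0.012, "wx": 0, "wy": 0, "wz": 0, "hand": -1}
  ]
}}

```text
time: 10.65
ee_pos: [0.4024, -0.1444, 0.2985]
orientation: [3.141, -0.001, 1.18]
contact_force: [0.6, -0.1, -1.4]
width: 0.0114
```

```bash
python3 - <<'E'
from h import *
st();tool_to([-72,-89,298.3],90)
im,d,p,K,P=cloud("wrist");cv2.imwrite("pics/w5.png",im);np.savez("w5",im=im,p=p)
q=rail(p)*1000;x,y,z=[q[...,i] for i in range(3)]
s=cv2.cvtColor(im,cv2.COLOR_BGR2HSV)[...,1]
def rep(t,m):
    k=q[m]; print(t,len(k),np.percentile(k,[2,10,50,90,98],axis=0).round(1).tolist() if len(k)>3 else 0)
rep("bar",(s<80)&(abs(y+90)<14)&(z>237)&(z<250)&(x<-40)&(x>-94))
rep("lip",(s<80)&(abs(y+90)<14)&(z>237)&(z<262)&(x<-94)&(x>-112))
rep("board",(s>70)&(abs(y+90)<90)&(x<-120)&(x>-150)&(z>60))
rep("boardlow",(s>70)&(abs(y+90)<90)&(x<-120)&(x>-150)&(z>60)&(z<200))
E
```

```text
{'time': 10.65, 'joints': [-0.548, -0.158, 1.8103, 0.0008, 1.4892, -0.157], 'ee_pos': [0.4024, -0.1444, 0.2985], 'orientation': [3.1414, -0.0008, 1.1797], 'contact_force': [0.5576, -0.0855, -1.3901], 'moment': [-0.007, 0.005, -0.0002], 'width': 0.0114}
{'d': [-0.0003, 0.0608, 0.0003], 'w': [0.01, -0.04, -0.01]} now rail [-132.8  -88.7  298.5] f [ 0.6 -0.1 -1.4]
bar 1863 [[-92.8, -95.1, 241.6], [-88.5, -93.9, 243.3], [-66.5, -88.8, 244.5], [-45.2, -84.2, 245.4], [-41.1, -83.7, 245.9]]
lip 384 [[-102.8, -95.0, 241.2], [-102.6, -93.4, 243.4], [-99.9, -87.4, 252.9], [-95.1, -84.1, 254.9], [-94.2, -83.8, 255.5]]
board 7549 [[-148.6, -98.1, 186.0], [-143.8, -87.6, 202.3], [-132.8, -71.1, 313.1], [-126.4, -57.0, 377.8], [-121.7, -32.3, 382.2]]
boardlow 570 [[-137.1, -49.6, 170.7], [-136.3, -47.2, 178.2], [-132.2, -38.1, 192.9], [-127.4, -28.3, 199.0], [-126.6, -26.3, 199.9]]
```

View pics/w5.png

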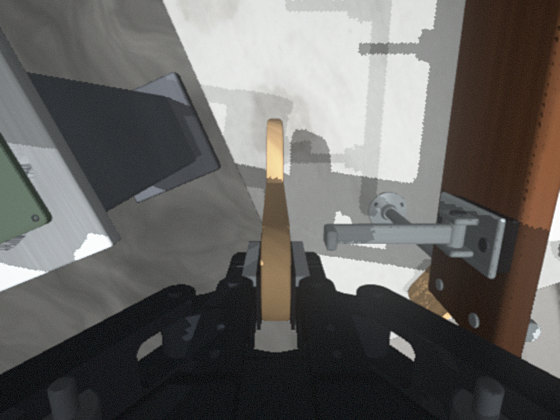

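The board at (275,220) is lined up in front of the right bar (bar y -89.4, board centre about -89). Inserting.

Call:
{"fn": "drive_tool", "kwargs": {
  "series": [
    {"dx": -0.0005, "dy": 0.006, "dz": 0, "wx": 0, "wy": 0, "wz": 0, "hand": -1},
    {"dx": -0.0005, "dy": 0.012, "dz": 0, "wx": 0, "wy": 0, "wz": 0, "hand": -1},
    {"dx": -0.0005, "dy": 0.018, "dz": 0, "wx": 0, "wy": 0, "wz": 0, "hand": -1},
    {"dx": -0.0005, "dy": 0.024, "dz": 0, "wx": 0, "wy": 0, "wz": 0, "hand": -1},
    {"dx": -0.0005, "dy": 0.03, "dz": 0, "wx": 0, "wy": 0, "wz": 0, "hand": -1},
    {"dx": -0.0005, "dy": 0.036, "dz": 0, "wx": 0, "wy": 0, "wz": 0, "hand": -1},
    {"dx": -0.0005, "dy": 0.038, "dz": 0, "wx": 0, "wy": 0, "wz": 0, "hand": -1}
  ]
}}

```text
time: 11.28
ee_pos: [0.4381, -0.16, 0.2984]
orientation: [3.141, -0.0, 1.18]
contact_force: [-0.1, 0.7, -2.4]
width: 0.0111
```

Call:
{"fn": "drive_tool", "kwargs": {
  "series": [
    {"dx": 0, "dy": 0.006, "dz": 0, "wx": 0, "wy": 0, "wz": 0, "hand": -1},
    {"dx": 0, "dy": 0.012, "dz": 0, "wx": 0, "wy": 0, "wz": 0, "hand": -1},
    {"dx": 0, "dy": 0.018, "dz": 0, "wx": 0, "wy": 0, "wz": 0, "hand": -1},
    {"dx": 0, "dy": 0.023, "dz": 0, "wx": 0, "wy": 0, "wz": 0, "hand": -1},
    {"dx": 0, "dy": 0.023, "dz": 0, "wx": 0, "wy": 0, "wz": 0, "hand": -1},
    {"dx": 0, "dy": 0.023, "dz": 0, "wx": 0, "wy": 0, "wz": 0, "hand": -1}
  ]
}}

```text
time: 11.78
ee_pos: [0.4585, -0.1684, 0.2984]
orientation: [-3.141, 0.0, 1.18]
contact_force: [0.3, -0.5, -1.9]
width: 0.0111
```

Call:
{"fn": "drive_tool", "kwargs": {
  "series": [
    {"dx": 0, "dy": 0, "dz": 0.004, "wx": 0, "wy": 0, "wz": 0, "hand": -1},
    {"dx": 0, "dy": 0, "dz": 0.008, "wx": 0, "wy": 0, "wz": 0, "hand": -1},
    {"dx": 0, "dy": 0, "dz": 0.012, "wx": 0, "wy": 0, "wz": 0, "hand": -1},
    {"dx": 0, "dy": 0, "dz": 0.014, "wx": 0, "wy": 0, "wz": 0, "hand": -1},
    {"dx": 0, "dy": 0, "dz": 0.014, "wx": 0, "wy": 0, "wz": 0, "hand": -1}
  ]
}}

```text
time: 12.2
ee_pos: [0.4578, -0.168, 0.2835]
orientation: [-3.14, -0.0, 1.18]
contact_force: [0.4, 0.8, -2.1]
width: 0.0112
```

Call:
{"fn": "drive_tool", "kwargs": {
  "series": [
    {"dx": 0, "dy": 0, "dz": 0.002, "wx": 0, "wy": 0, "wz": 0, "hand": -1},
    {"dx": 0, "dy": 0, "dz": 0.002, "wx": 0, "wy": 0, "wz": 0, "hand": -1}
  ]
}}

```text
time: 12.37
ee_pos: [0.4583, -0.1683, 0.2822]
orientation: [-3.141, -0.0, 1.18]
contact_force: [-0.9, -0.5, -2.5]
width: 0.0108
```

Call:
{"fn": "drive_tool", "kwargs": {
  "series": [
    {"dx": 0, "dy": 0, "dz": 0.0015, "wx": 0, "wy": 0, "wz": 0, "hand": -1},
    {"dx": 0, "dy": 0, "dz": 0.0015, "wx": 0, "wy": 0, "wz": 0, "hand": -1}
  ]
}}

```text
time: 12.53
ee_pos: [0.4586, -0.1684, 0.2816]
orientation: [3.141, 0.0, 1.18]
contact_force: [0.4, 0.8, -0.4]
width: 0.0109
```

Call:
{"fn": "drive_tool", "kwargs": {
  "series": [
    {"dx": 0, "dy": 0, "dz": 0.0005, "wx": 0, "wy": 0, "wz": 0, "hand": -1},
    {"dx": 0, "dy": 0, "dz": 0.0005, "wx": 0, "wy": 0, "wz": 0, "hand": -0.5},
    {"dx": 0, "dy": 0, "dz": 0.0005, "wx": 0, "wy": 0, "wz": 0, "hand": -0.2},
    {"dx": 0, "dy": 0, "dz": 0.0005, "wx": 0, "wy": 0, "wz": 0, "hand": 0},
    {"dx": 0, "dy": 0, "dz": 0.0005, "wx": 0, "wy": 0, "wz": 0, "hand": 0}
  ]
}}

```text
time: 12.95
ee_pos: [0.4585, -0.1684, 0.2806]
orientation: [3.141, 0.0, 1.18]
contact_force: [0.6, 0.2, -0.8]
width: 0.0427
```

```bash
python3 - <<'E'
from h import *
st();tool_to([-80,-20,400],90)
im,d,p,K,P=cloud("scene")
cv2.imwrite("pics/s6.png",cv2.resize(im[110:320,260:470],None,fx=2.8,fy=2.8,interpolation=cv2.INTER_CUBIC))
E
```

```text
{'time': 12.95, 'joints': [-0.5294, -0.0054, 1.7063, -0.0, 1.4403, -0.1388], 'ee_pos': [0.4585, -0.1684, 0.2806], 'orientation': [3.1412, 0.0001, 1.1802], 'contact_force': [0.5552, 0.2196, -0.756], 'moment': [-0.0079, -0.0131, 0.0118], 'width': 0.0427}
{'d': [0.0695, -0.0082, -0.1194], 'w': [0.02, 0.01, 0.02]} now rail [-71.8 -89.5 280.6] f [ 0.6  0.2 -0.8]
```

View pics/s6.png

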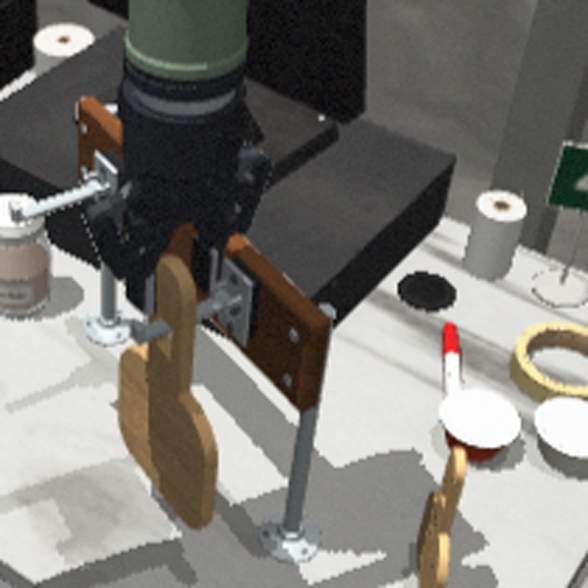

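The board at (170,390 in the crop) hangs by its slot on the right bar with the fingers open. I back straight up and turn to grip the emptied left bar.

Call:
{"fn": "drive_tool", "kwargs": {
  "series": [
    {"dx": 0, "dy": 0, "dz": -0.02, "wx": 0, "wy": 0, "wz": 0, "hand": 0},
    {"dx": 0, "dy": 0, "dz": -0.05, "wx": 0, "wy": 0, "wz": 0, "hand": 0},
    {"dx": 0, "dy": 0, "dz": -0.085, "wx": 0, "wy": 0, "wz": 0, "hand": 0},
    {"dx": 0.02, "dy": -0.013, "dz": -0.12, "wx": 0, "wy": 0, "wz": -7, "hand": 0},
    {"dx": 0.05, "dy": -0.013, "dz": -0.12, "wx": 0, "wy": 0, "wz": -14, "hand": 0},
    {"dx": 0.085, "dy": -0.013, "dz": -0.12, "wx": 0, "wy": 0, "wz": -21, "hand": 0},
    {"dx": 0.12, "dy": -0.013, "dz": -0.12, "wx": 0, "wy": 0, "wz": -28, "hand": 0},
    {"dx": 0.15, "dy": -0.013, "dz": -0.12, "wx": 0, "wy": 0, "wz": -35, "hand": 0},
    {"dx": 0.177, "dy": -0.013, "dz": -0.12, "wx": 0, "wy": 0, "wz": -42, "hand": 0},
    {"dx": 0.177, "dy": -0.013, "dz": -0.12, "wx": 0, "wy": 0, "wz": -49, "hand": 0}
  ]
}}

```text
time: 13.83
ee_pos: [0.5148, 0.0045, 0.4003]
orientation: [3.14, -0.002, 2.047]
contact_force: [0.2, -0.5, 0.4]
width: 0.0428
```

Call:
{"fn": "drive_tool", "kwargs": {
  "series": [
    {"dx": 0, "dy": 0, "dz": 0, "wx": 0, "wy": 0, "wz": -7, "hand": 0},
    {"dx": 0, "dy": 0, "dz": 0, "wx": 0, "wy": 0, "wz": -14, "hand": 0},
    {"dx": 0, "dy": 0, "dz": 0, "wx": 0, "wy": 0, "wz": -21, "hand": 0},
    {"dx": 0, "dy": 0, "dz": 0, "wx": 0, "wy": 0, "wz": -28, "hand": 0},
    {"dx": 0, "dy": 0, "dz": 0, "wx": 0, "wy": 0, "wz": -35, "hand": 0},
    {"dx": 0, "dy": 0, "dz": 0, "wx": 0, "wy": 0, "wz": -41, "hand": 0},
    {"dx": 0, "dy": 0, "dz": 0, "wx": 0, "wy": 0, "wz": -41, "hand": 0}
  ]
}}

```text
time: 14.42
ee_pos: [0.5138, 0.0003, 0.4004]
orientation: [-3.142, -0.0, 2.753]
contact_force: [0.1, 0.3, 0.1]
width: 0.0427
```

```bash
python3 - <<'E'
from h import *
st();tool_to([-85,87.2,233],180)
im,d,p,K,P=cloud("scene")
q=rail(p)*1000;x,y,z=[q[...,i] for i in range(3)]
s=cv2.cvtColor(im,cv2.COLOR_BGR2HSV)[...,1]
b=(s>70)&(abs(y+90)<75)&(x<-45)&(x>-110)&(z>60)
k=q[b];print("board",len(k),np.percentile(k,[2,50,98],axis=0).round(1).tolist())
k=q[(s<80)&(abs(y+90)<14)&(z>237)&(z<262)&(x<-40)&(x>-112)];print("Rbar",len(k),np.percentile(k,[2,50,98],axis=0).round(1).tolist())
E
```

```text
{'time': 14.4167, 'joints': [-0.168, -0.0008, 1.4609, -0.0, 1.6817, -1.3499], 'ee_pos': [0.5138, 0.0003, 0.4004], 'orientation': [-3.1416, -0.0001, 2.7527], 'contact_force': [0.0695, 0.3108, 0.1269], 'moment': [0.0666, -0.0534, -0.0439], 'width': 0.0427}
{'d': [0.0, -0.0003, 0.1674], 'w': [-0.0, -0.01, 0.12]} now rail [-84.9  87.5 400.4] f [0.1 0.3 0.1]
board 2035 [[-78.5, -153.3, 68.1], [-77.0, -102.6, 159.6], [-67.1, -38.2, 294.4]]
Rbar 131 [[-104.3, -99.3, 238.5], [-84.8, -95.2, 244.1], [-40.8, -85.6, 254.5]]
```

Call:
{"fn": "drive_tool", "kwargs": {
  "series": [
    {"dx": 0, "dy": 0, "dz": 0.04, "wx": 0, "wy": 0, "wz": 0, "hand": 0},
    {"dx": 0, "dy": 0, "dz": 0.08, "wx": 0, "wy": 0, "wz": 0, "hand": 0},
    {"dx": 0, "dy": 0, "dz": 0.115, "wx": 0, "wy": 0, "wz": 0, "hand": 0},
    {"dx": 0, "dy": 0, "dz": 0.14, "wx": 0, "wy": 0, "wz": 0, "hand": 0},
    {"dx": 0, "dy": 0, "dz": 0.155, "wx": 0, "wy": 0, "wz": 0, "hand": 0},
    {"dx": 0, "dy": 0, "dz": 0.165, "wx": 0, "wy": 0, "wz": 0, "hand": 0},
    {"dx": 0, "dy": 0, "dz": 0.17, "wx": 0, "wy": 0, "wz": 0, "hand": -0.3},
    {"dx": 0, "dy": 0, "dz": 0.17, "wx": 0, "wy": 0, "wz": 0, "hand": -0.5},
    {"dx": 0, "dy": 0, "dz": 0.17, "wx": 0, "wy": 0, "wz": 0, "hand": -1},
    {"dx": 0, "dy": 0, "dz": 0.17, "wx": 0, "wy": 0, "wz": 0, "hand": -1}
  ]
}}

```text
time: 15.3
ee_pos: [0.5141, -0.0004, 0.2316]
orientation: [-3.14, 0.002, 2.751]
contact_force: [-2.0, -1.1, -1.6]
width: 0.0102
```

Call:
{"fn": "drive_tool", "kwargs": {
  "series": [
    {"dx": 0, "dy": 0, "dz": 0, "wx": 0, "wy": 0, "wz": 0, "hand": -1},
    {"dx": 0, "dy": 0, "dz": 0, "wx": 0, "wy": 0, "wz": 0, "hand": -1}
  ]
}}

```text
time: 15.47
ee_pos: [0.5141, -0.0003, 0.2315]
orientation: [-3.141, 0.002, 2.751]
contact_force: [-1.5, -2.7, 0.0]
width: 0.01
```

```bash
python3 - <<'E'
from h import *
st();tool_to([-85,87.2,230],180)
for t in range(90,10,-10):
    a=np.deg2rad(t);print(t,(55-55*np.sin(a)).round(1),(55*np.cos(a)).round(1))
E
```

```text
{'time': 15.4667, 'joints': [-0.1684, 0.0911, 1.7093, -0.0012, 1.3398, -1.3481], 'ee_pos': [0.5141, -0.0003, 0.2315], 'orientation': [-3.1408, 0.0017, 2.7507], 'contact_force': [-1.5179, -2.6669, 0.014], 'moment': [-0.462, 0.27, 0.0307], 'width': 0.01}
{'d': [0.0006, 0.0001, 0.0015], 'w': [-0.05, 0.1, 0.0]} now rail [-84.4  87.1 231.5] f [-1.5 -2.7  0. ]
90 0.0 0.0
80 0.8 9.6
70 3.3 18.8
60 7.4 27.5
50 12.9 35.4
40 19.6 42.1
30 27.5 47.6
20 36.2 51.7
```

Call:
{"fn": "drive_tool", "kwargs": {
  "series": [
    {"dx": 0, "dy": 0, "dz": -0.005, "wx": 0, "wy": 0, "wz": 0, "hand": -1},
    {"dx": -0.0008, "dy": 0, "dz": -0.0096, "wx": 0, "wy": 0, "wz": 0, "hand": -1},
    {"dx": -0.0018, "dy": 0, "dz": -0.0142, "wx": 0, "wy": 0, "wz": 0, "hand": -1},
    {"dx": -0.0033, "dy": 0, "dz": -0.0188, "wx": 0, "wy": 0, "wz": 0, "hand": -1},
    {"dx": -0.0033, "dy": 0, "dz": -0.0188, "wx": 0, "wy": 0, "wz": 0, "hand": -1}
  ]
}}

```text
time: 15.88
ee_pos: [0.5153, -0.0009, 0.2454]
orientation: [-3.14, -0.006, 2.751]
contact_force: [4.2, -3.2, -17.3]
width: 0.0103
```

Call:
{"fn": "drive_tool", "kwargs": {
  "series": [
    {"dx": -0.002, "dy": 0, "dz": -0.0045, "wx": 0, "wy": 0, "wz": 0, "hand": -1},
    {"dx": -0.0041, "dy": 0, "dz": -0.0087, "wx": 0, "wy": 0, "wz": 0, "hand": -1},
    {"dx": -0.0041, "dy": 0, "dz": -0.0087, "wx": 0, "wy": 0, "wz": 0, "hand": -1}
  ]
}}

```text
time: 16.13
ee_pos: [0.5184, -0.0021, 0.2547]
orientation: [-3.14, -0.008, 2.751]
contact_force: [0.7, -2.3, -22.2]
width: 0.0101
```

```bash
python3 - <<'E'
from h import *
st();tool_to([-85,87.2,230],180)
im,d,p,K,P=cloud("scene")
cv2.imwrite("pics/s7.png",cv2.resize(im[110:320,230:440],None,fx=2.8,fy=2.8,interpolation=cv2.INTER_CUBIC))
E
```

```text
{'time': 16.1333, 'joints': [-0.1713, 0.0858, 1.6657, 0.0002, 1.3982, -1.3513], 'ee_pos': [0.5184, -0.0021, 0.2547], 'orientation': [-3.1401, -0.0079, 2.7507], 'contact_force': [0.6568, -2.257, -22.1879], 'moment': [-0.1529, 0.2999, -0.0235], 'width': 0.0101}
{'d': [0.005, 0.0002, 0.0247], 'w': [-0.09, -0.45, 0.01]} now rail [-79.8  87.  254.7] f [  0.7  -2.3 -22.2]
```

View pics/s7.png

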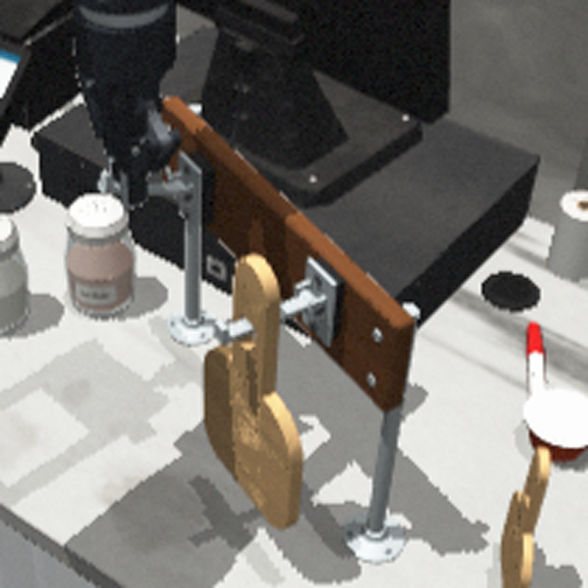

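The left bar at (150,185 in the crop) is rising with the gripper, and the board hangs quietly on the right hook. I continue the arc.

Call:
{"fn": "drive_tool", "kwargs": {
  "series": [
    {"dx": -0.0026, "dy": 0, "dz": -0.004, "wx": 0, "wy": 0, "wz": 0, "hand": -1},
    {"dx": -0.0055, "dy": 0, "dz": -0.0079, "wx": 0, "wy": 0, "wz": 0, "hand": -1},
    {"dx": -0.0088, "dy": 0, "dz": -0.0114, "wx": 0, "wy": 0, "wz": 0, "hand": -1},
    {"dx": -0.0122, "dy": 0, "dz": -0.0146, "wx": 0, "wy": 0, "wz": 0, "hand": -1},
    {"dx": -0.0122, "dy": 0, "dz": -0.0146, "wx": 0, "wy": 0, "wz": 0, "hand": -1}
  ]
}}

```text
time: 16.6
ee_pos: [0.532, -0.0077, 0.2729]
orientation: [-3.141, -0.001, 2.75]
contact_force: [-2.8, -3.2, -20.9]
width: 0.0099
```

Call:
{"fn": "drive_tool", "kwargs": {
  "series": [
    {"dx": -0.0039, "dy": 0, "dz": -0.0029, "wx": 0, "wy": 0, "wz": 0, "hand": -1},
    {"dx": -0.0079, "dy": 0, "dz": -0.0055, "wx": 0, "wy": 0, "wz": 0, "hand": -1},
    {"dx": -0.0122, "dy": 0, "dz": -0.0077, "wx": 0, "wy": 0, "wz": 0, "hand": -1},
    {"dx": -0.0122, "dy": 0, "dz": -0.0077, "wx": 0, "wy": 0, "wz": 0, "hand": -1}
  ]
}}

```text
time: 16.93
ee_pos: [0.5432, -0.0122, 0.2809]
orientation: [-3.141, -0.001, 2.751]
contact_force: [-5.3, -3.2, -19.4]
width: 0.0091
```

```bash
python3 - <<'E'
from h import *
st();tool_to([-85,87.2,230],180)
E
```

```text
{'time': 16.9333, 'joints': [-0.1815, 0.1158, 1.5781, -0.0005, 1.449, -1.3613], 'ee_pos': [0.5432, -0.0122, 0.2809], 'orientation': [-3.1409, -0.0012, 2.7506], 'contact_force': [-5.2712, -3.2127, -19.4098], 'moment': [-0.3021, 1.0702, -0.0349], 'width': 0.0091}
{'d': [0.0319, 0.0001, 0.0509], 'w': [-0.04, -0.07, -0.0]} now rail [-53.1  87.2 280.9] f [ -5.3  -3.2 -19.4]
```

Call:
{"fn": "drive_tool", "kwargs": {
  "series": [
    {"dx": 0, "dy": 0, "dz": 0, "wx": 0, "wy": 0, "wz": 0, "hand": -0.3},
    {"dx": 0, "dy": 0, "dz": 0, "wx": 0, "wy": 0, "wz": 0, "hand": 0},
    {"dx": 0, "dy": 0, "dz": 0, "wx": 0, "wy": 0, "wz": 0, "hand": 0},
    {"dx": 0, "dy": 0, "dz": -0.035, "wx": 0, "wy": 0, "wz": 0, "hand": 0},
    {"dx": 0, "dy": 0, "dz": -0.07, "wx": 0, "wy": 0, "wz": 0, "hand": 0},
    {"dx": 0.02, "dy": 0, "dz": -0.075, "wx": 0, "wy": 0, "wz": 0, "hand": -1},
    {"dx": 0.044, "dy": 0, "dz": -0.075, "wx": 0, "wy": 0, "wz": 0, "hand": -1},
    {"dx": 0.044, "dy": 0, "dz": -0.05, "wx": 0, "wy": 0, "wz": 0, "hand": -1},
    {"dx": 0.044, "dy": 0, "dz": -0.025, "wx": 0, "wy": 0, "wz": 0, "hand": -1},
    {"dx": 0.044, "dy": 0, "dz": -0.025, "wx": 0, "wy": 0, "wz": 0, "hand": -1}
  ]
}}

```text
time: 17.77
ee_pos: [0.5022, 0.0056, 0.3052]
orientation: [3.14, 0.001, 2.752]
contact_force: [-1.0, 0.0, -0.9]
width: 0.0001
```

```bash
python3 - <<'E'
from h import *
st();tool_to([-44,87.2,302],180)
im,d,p,K,P=cloud("scene")
q=rail(p)*1000;x,y,z=[q[...,i] for i in range(3)]
s=cv2.cvtColor(im,cv2.COLOR_BGR2HSV)[...,1]
k=q[(s<80)&(abs(y-86)<14)&(z>270)&(z<318)&(x<-15)&(x>-80)&(im.max(-1)>70)];print("Lbar",len(k),np.percentile(k,[2,10,50,90,98],axis=0).round(1).tolist())
E
```

```text
{'time': 17.7667, 'joints': [-0.1619, 0.0084, 1.642, 0.0008, 1.4899, -1.3428], 'ee_pos': [0.5022, 0.0056, 0.3052], 'orientation': [3.1405, 0.0011, 2.7517], 'contact_force': [-0.9865, 0.0145, -0.9084], 'moment': [-0.0296, 0.0039, -0.0154], 'width': 0.0001}
{'d': [-0.0537, -0.0008, 0.0032], 'w': [0.06, 0.06, 0.06]} now rail [-97.7  88.  305.2] f [-1.   0.  -0.9]
Lbar 57 [[-79.2, 77.1, 271.9], [-78.2, 78.7, 277.1], [-71.8, 80.7, 291.6], [-65.1, 87.6, 298.4], [-63.2, 90.0, 299.0]]
```

Call:
{"fn": "drive_tool", "kwargs": {
  "series": [
    {"dx": -0.006, "dy": 0, "dz": 0, "wx": 0, "wy": 0, "wz": 0, "hand": -1},
    {"dx": -0.012, "dy": 0, "dz": 0, "wx": 0, "wy": 0, "wz": 0, "hand": -1},
    {"dx": -0.018, "dy": 0, "dz": 0, "wx": 0, "wy": 0, "wz": 0, "hand": -1},
    {"dx": -0.024, "dy": 0, "dz": 0, "wx": 0, "wy": 0, "wz": 0, "hand": -1},
    {"dx": -0.03, "dy": 0, "dz": 0, "wx": 0, "wy": 0, "wz": 0, "hand": -1},
    {"dx": -0.036, "dy": 0, "dz": 0, "wx": 0, "wy": 0, "wz": 0, "hand": -1},
    {"dx": -0.04, "dy": 0, "dz": 0, "wx": 0, "wy": 0, "wz": 0, "hand": -1},
    {"dx": -0.04, "dy": 0, "dz": 0, "wx": 0, "wy": 0, "wz": 0, "hand": -1}
  ]
}}

```text
time: 18.48
ee_pos: [0.5458, -0.0117, 0.3226]
orientation: [3.137, 0.024, 2.751]
contact_force: [-11.8, 1.0, 41.5]
width: -0.0
```

Call:
{"fn": "drive_tool", "kwargs": {
  "series": [
    {"dx": -0.004, "dy": 0, "dz": 0, "wx": 0, "wy": 0, "wz": 0, "hand": -1},
    {"dx": -0.008, "dy": 0, "dz": 0, "wx": 0, "wy": 0, "wz": 0, "hand": -1},
    {"dx": -0.008, "dy": 0, "dz": 0, "wx": 0, "wy": 0, "wz": 0, "hand": -1}
  ]
}}

```text
time: 18.73
ee_pos: [0.5546, -0.0153, 0.3234]
orientation: [3.137, 0.029, 2.751]
contact_force: [-9.1, 0.9, 40.9]
width: -0.0
```

```bash
python3 - <<'E'
from h import *
st();tool_to([-44,87.2,302],180)
E
```

```text
{'time': 18.7333, 'joints': [-0.1831, 0.0965, 1.5129, -0.001, 1.5031, -1.363], 'ee_pos': [0.5546, -0.0153, 0.3234], 'orientation': [3.1365, 0.0287, 2.7507], 'contact_force': [-9.0882, 0.9196, 40.8866], 'moment': [-0.1176, 1.0557, -0.0401], 'width': -0.0}
{'d': [0.0033, -0.0015, 0.0213], 'w': [0.29, 1.64, 0.01]} now rail [-41.3  88.6 323.4] f [-9.1  0.9 40.9]
```

The upward force shows the fingertip has ridden onto the end of the bar. I back straight off and look.

Call:
{"fn": "drive_tool", "kwargs": {
  "series": [
    {"dx": 0, "dy": 0, "dz": -0.03, "wx": 0, "wy": 0, "wz": 0, "hand": -1},
    {"dx": 0, "dy": 0, "dz": -0.06, "wx": 0, "wy": 0, "wz": 0, "hand": -1},
    {"dx": 0, "dy": 0, "dz": -0.09, "wx": 0, "wy": 0, "wz": 0, "hand": -1},
    {"dx": 0.03, "dy": 0, "dz": -0.1, "wx": 0, "wy": 0, "wz": 0, "hand": -1},
    {"dx": 0.06, "dy": 0, "dz": -0.1, "wx": 0, "wy": 0, "wz": 0, "hand": -1},
    {"dx": 0.06, "dy": 0, "dz": -0.1, "wx": 0, "wy": 0, "wz": 0, "hand": -1}
  ]
}}

```text
time: 19.23
ee_pos: [0.4902, 0.0107, 0.4099]
orientation: [3.139, 0.006, 2.752]
contact_force: [-0.4, -0.3, -0.5]
width: 0.0001
```

```bash
python3 - <<'E'
from h import *
st();tool_to([-44,87.2,302],180)
im,d,p,K,P=cloud("scene");im2,d2,p2,_,_=cloud("top")
for n,i,pp in(("scene",im,p),("top",im2,p2)):
    q=rail(pp)*1000;x,y,z=[q[...,j] for j in range(3)]
    s=cv2.cvtColor(i,cv2.COLOR_BGR2HSV)[...,1]
    for lo in range(240,320,10):
        k=q[(s<80)&(abs(y-86)<13)&(z>lo)&(z<lo+10)&(x<-15)&(x>-110)]
        if len(k)>2:print(n,lo,len(k),np.percentile(k,[5,50,95],axis=0).round(1).tolist())
cv2.imwrite("pics/s8.png",cv2.resize(im[130:290,240:400],None,fx=3.7,fy=3.7,interpolation=cv2.INTER_CUBIC))
E
```

```text
{'time': 19.2333, 'joints': [-0.1554, -0.0589, 1.4986, 0.001, 1.6957, -1.3369], 'ee_pos': [0.4902, 0.0107, 0.4099], 'orientation': [3.1392, 0.0058, 2.7524], 'contact_force': [-0.3677, -0.3222, -0.4632], 'moment': [-0.0131, -0.0102, -0.0114], 'width': 0.0001}
{'d': [-0.0661, -0.0014, 0.1083], 'w': [0.14, 0.33, 0.1]} now rail [-110.7   88.2  409.9] f [-0.4 -0.3 -0.5]
scene 240 32 [[-35.1, 75.1, 240.7], [-32.2, 80.9, 244.3], [-24.1, 90.3, 248.9]]
scene 250 38 [[-35.6, 74.7, 251.0], [-24.9, 81.3, 252.7], [-16.4, 93.2, 258.1]]
scene 260 18 [[-35.7, 78.6, 261.0], [-34.1, 81.4, 264.6], [-29.1, 90.1, 268.4]]
scene 270 19 [[-35.9, 78.8, 270.3], [-34.5, 81.1, 274.6], [-29.8, 89.3, 279.0]]
scene 280 19 [[-35.7, 78.0, 281.3], [-33.4, 82.5, 284.8], [-28.9, 89.7, 288.4]]
scene 290 18 [[-35.6, 78.3, 290.5], [-34.2, 81.4, 294.5], [-31.1, 90.5, 299.3]]
scene 300 37 [[-35.2, 79.5, 301.8], [-29.1, 83.0, 306.2], [-20.3, 89.5, 308.9]]
```

View pics/s8.png

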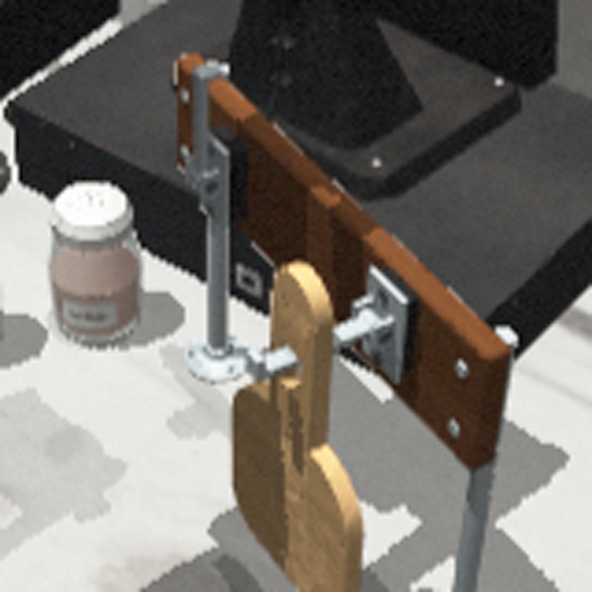

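The left arm now stands upright at (205,130 in the crop). Its front face sits at x of about -35.6 over its whole height, and the board still hangs well. I press gently at its tip to feel the stop.

Call:
{"fn": "drive_tool", "kwargs": {
  "series": [
    {"dx": -0.02, "dy": -0.001, "dz": 0.035, "wx": 0, "wy": 0, "wz": 0, "hand": -1},
    {"dx": -0.03, "dy": -0.001, "dz": 0.07, "wx": 0, "wy": 0, "wz": 0, "hand": -1},
    {"dx": -0.03, "dy": -0.001, "dz": 0.1, "wx": 0, "wy": 0, "wz": 0, "hand": -1},
    {"dx": -0.03, "dy": -0.001, "dz": 0.111, "wx": 0, "wy": 0, "wz": 0, "hand": -1},
    {"dx": -0.03, "dy": -0.001, "dz": 0.111, "wx": 0, "wy": 0, "wz": 0, "hand": -1},
    {"dx": -0.036, "dy": -0.001, "dz": 0.111, "wx": 0, "wy": 0, "wz": 0, "hand": -1},
    {"dx": -0.042, "dy": -0.001, "dz": 0.111, "wx": 0, "wy": 0, "wz": 0, "hand": -1},
    {"dx": -0.048, "dy": -0.001, "dz": 0.111, "wx": 0, "wy": 0, "wz": 0, "hand": -1},
    {"dx": -0.053, "dy": -0.001, "dz": 0.111, "wx": 0, "wy": 0, "wz": 0, "hand": -1},
    {"dx": -0.053, "dy": -0.001, "dz": 0.111, "wx": 0, "wy": 0, "wz": 0, "hand": -1}
  ]
}}

```text
time: 20.17
ee_pos: [0.5418, -0.0123, 0.2959]
orientation: [3.141, 0.003, 2.751]
contact_force: [-1.1, -0.2, -0.4]
width: -0.0001
```

```bash
python3 - <<'E'
from h import *
st();tool_to([-45,87.2,299],180)
E
```

```text
{'time': 20.1667, 'joints': [-0.1823, 0.1, 1.5646, -0.0001, 1.4734, -1.3621], 'ee_pos': [0.5418, -0.0123, 0.2959], 'orientation': [3.141, 0.0034, 2.7506], 'contact_force': [-1.1349, -0.1638, -0.4254], 'moment': [0.0008, 0.1018, -0.0173], 'width': -0.0001}
{'d': [-0.0093, 0.0006, -0.0031], 'w': [0.04, 0.2, 0.0]} now rail [-54.3  86.6 295.9] f [-1.1 -0.2 -0.4]
```

Call:
{"fn": "drive_tool", "kwargs": {
  "series": [
    {"dx": -0.003, "dy": 0, "dz": 0, "wx": 0, "wy": 0, "wz": 0, "hand": -1},
    {"dx": -0.006, "dy": 0, "dz": 0, "wx": 0, "wy": 0, "wz": 0, "hand": -1},
    {"dx": -0.006, "dy": 0, "dz": 0, "wx": 0, "wy": 0, "wz": 0, "hand": -1}
  ]
}}

```text
time: 20.42
ee_pos: [0.546, -0.0141, 0.2944]
orientation: [3.142, 0.001, 2.751]
contact_force: [-0.5, 0.6, 0.4]
width: 0.0001
```

Call:
{"fn": "drive_tool", "kwargs": {
  "series": [
    {"dx": -0.002, "dy": 0, "dz": 0, "wx": 0, "wy": 0, "wz": 0, "hand": -1},
    {"dx": -0.002, "dy": 0, "dz": 0, "wx": 0, "wy": 0, "wz": 0, "hand": -1}
  ]
}}

```text
time: 20.58
ee_pos: [0.5476, -0.0147, 0.2943]
orientation: [-3.142, 0.0, 2.751]
contact_force: [-0.2, 0.4, -0.8]
width: 0.0001
```

Call:
{"fn": "drive_tool", "kwargs": {
  "series": [
    {"dx": -0.0015, "dy": 0, "dz": 0, "wx": 0, "wy": 0, "wz": 0, "hand": -1},
    {"dx": -0.0015, "dy": 0, "dz": 0, "wx": 0, "wy": 0, "wz": 0, "hand": -1}
  ]
}}

```text
time: 20.75
ee_pos: [0.5489, -0.0153, 0.2943]
orientation: [-3.142, 0.0, 2.751]
contact_force: [-0.2, 0.7, -0.4]
width: -0.0001
```

Call:
{"fn": "drive_tool", "kwargs": {
  "series": [
    {"dx": -0.0015, "dy": 0, "dz": 0, "wx": 0, "wy": 0, "wz": 0, "hand": -1},
    {"dx": -0.0015, "dy": 0, "dz": 0, "wx": 0, "wy": 0, "wz": 0, "hand": -1}
  ]
}}

```text
time: 20.92
ee_pos: [0.5494, -0.0154, 0.2943]
orientation: [-3.141, -0.003, 2.751]
contact_force: [-4.1, 1.5, 2.3]
width: -0.0002
```

Call:
{"fn": "drive_tool", "kwargs": {
  "series": [
    {"dx": -0.0015, "dy": 0, "dz": 0, "wx": 0, "wy": 0, "wz": 0, "hand": -1},
    {"dx": -0.0015, "dy": 0, "dz": 0, "wx": 0, "wy": 0, "wz": 0, "hand": -1}
  ]
}}

```text
time: 21.08
ee_pos: [0.5497, -0.0155, 0.2944]
orientation: [-3.141, -0.005, 2.751]
contact_force: [-8.5, 2.9, 5.4]
width: -0.0001
```

Call:
{"fn": "drive_tool", "kwargs": {
  "series": [
    {"dx": -0.001, "dy": 0, "dz": 0, "wx": 0, "wy": 0, "wz": 0, "hand": -1},
    {"dx": -0.001, "dy": 0, "dz": 0, "wx": 0, "wy": 0, "wz": 0, "hand": -1}
  ]
}}

```text
time: 21.25
ee_pos: [0.5498, -0.0155, 0.2944]
orientation: [-3.141, -0.007, 2.752]
contact_force: [-10.3, 3.1, 6.9]
width: -0.0
```

The force rises to 11 N with almost no travel, so the arm is on its stop. I withdraw and check.

Call:
{"fn": "drive_tool", "kwargs": {
  "series": [
    {"dx": 0.01, "dy": 0, "dz": 0, "wx": 0, "wy": 0, "wz": 0, "hand": -1},
    {"dx": 0.03, "dy": 0, "dz": 0, "wx": 0, "wy": 0, "wz": 0, "hand": -1},
    {"dx": 0.06, "dy": 0, "dz": -0.02, "wx": 0, "wy": 0, "wz": 0, "hand": -1},
    {"dx": 0.09, "dy": 0.02, "dz": -0.06, "wx": 0, "wy": 0, "wz": 0, "hand": -1},
    {"dx": 0.12, "dy": 0.06, "dz": -0.09, "wx": 0, "wy": 0, "wz": 0, "hand": -1},
    {"dx": 0.12, "dy": 0.09, "dz": -0.12, "wx": 0, "wy": 0, "wz": 0, "hand": -1},
    {"dx": 0.12, "dy": 0.09, "dz": -0.12, "wx": 0, "wy": 0, "wz": 0, "hand": -1},
    {"dx": 0.12, "dy": 0.09, "dz": -0.12, "wx": 0, "wy": 0, "wz": 0, "hand": -1}
  ]
}}

```text
time: 21.92
ee_pos: [0.4774, 0.1154, 0.4198]
orientation: [3.135, 0.01, 2.756]
contact_force: [0.6, -0.0, 0.9]
width: -0.0006
```

```bash
python3 - <<'E'
from h import *
st()
im,d,p,K,P=cloud("scene")
q=rail(p)*1000;x,y,z=[q[...,j] for j in range(3)]
s=cv2.cvtColor(im,cv2.COLOR_BGR2HSV)[...,1]
for lo in range(260,310,10):
    k=q[(s<80)&(abs(y-86)<13)&(z>lo)&(z<lo+10)&(x<-15)&(x>-110)]
    print(lo,len(k),np.percentile(k,[5,50,95],axis=0).round(1).tolist())
k=q[(s<80)&(abs(y+92)<12)&(z>242)&(z<248)&(x<-40)&(x>-96)];print("Rbar slope",len(k),np.polyfit(k[:,0],k[:,2],1))
k=q[(s>70)&(abs(y+90)<75)&(x<-45)&(x>-110)&(z>60)];print("board",np.percentile(k,[1,50,99],axis=0).round(1).tolist())
for n in("shakers",):
    for a in(np.load("scene.npz")["p"],p):
        r=rail(a)*1000;m=(r[...,2]>50)&(r[...,2]<125)&(r[...,1]>130)&(r[...,1]<420)&(r[...,0]<60)&(r[...,0]>-260)
        print(m.sum(),np.nanmedian(r[m],0).round(1))
cv2.imwrite("pics/s9.png",cv2.resize(im[110:320,170:430],None,fx=2.8,fy=2.8,interpolation=cv2.INTER_CUBIC))
E
```

```text
{'time': 21.9167, 'joints': [0.0597, -0.0619, 1.4819, 0.0015, 1.7097, -1.1249], 'ee_pos': [0.4774, 0.1154, 0.4198], 'orientation': [3.1352, 0.01, 2.7556], 'contact_force': [0.5744, -0.0102, 0.9136], 'moment': [-0.0017, 0.0181, 0.0009], 'width': -0.0006}
260 19 [[-35.2, 77.9, 261.0], [-34.6, 82.1, 266.2], [-29.6, 90.2, 269.2]]
270 16 [[-35.6, 78.8, 271.3], [-33.4, 81.1, 274.7], [-28.8, 87.6, 278.1]]
280 20 [[-36.0, 78.4, 281.6], [-34.3, 81.2, 284.8], [-29.8, 89.7, 288.5]]
290 19 [[-35.0, 79.1, 290.5], [-34.2, 80.9, 295.4], [-29.0, 90.1, 299.0]]
300 40 [[-34.9, 78.6, 301.5], [-29.6, 82.7, 306.6], [-19.5, 90.2, 308.2]]
Rbar slope 66 [5.03953492e-03 2.44252003e+02]
board [[-78.5, -153.6, 64.8], [-76.6, -102.1, 159.9], [-66.6, -33.6, 295.4]]
2587 [-65.4 260.6  90.2]
3137 [-42.3 259.2  89.7]
```

View pics/s9.png

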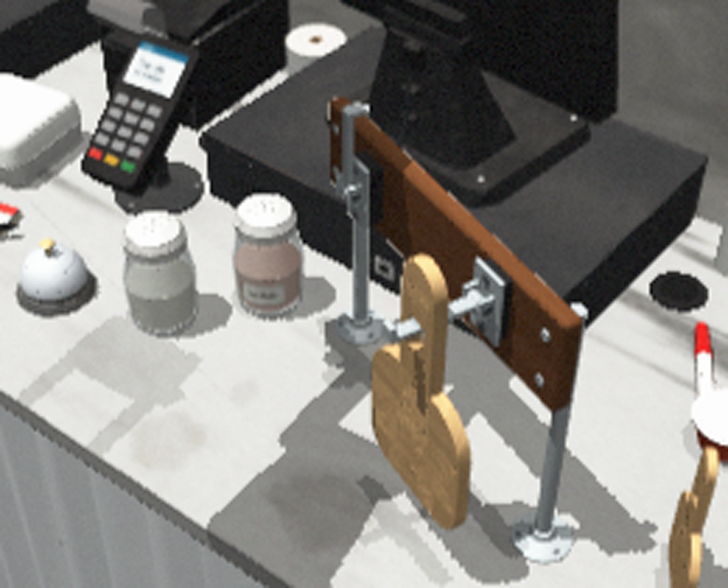

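Everything is in place: the left arm is flat at (355,150), the board hangs on the level right bar at (430,390), and the shakers and bell stand where they were. Handing in.

```bash
python3 -c "
from h import *
hand_in(); st()"
```

```text
the job is handed in; nothing more can be done
the job is handed in; nothing more can be done
```

I moved the board from the left hook to the right one and handed the job in at about 22 s. `hand_in()` gives no verdict, so the points below are my own checks.

- **Right hook:** I folded it down until the force rose to 12 N with almost no further travel. After hanging the board, the camera measured the bar 0.005 rad off level.
- **Board:** It hangs by its slot on the right hook, upright and let go. Its centre is about 48 mm out from the hinge.
- **Left hook:** I gripped it, raised it most of the way and pressed it to its stop at about 11 N. Its front face measures upright to within about 1 mm over the bar.
- **Shakers and bell:** They look unmoved in the last picture. A rough position check of that area came out 23 mm different along the rail's x. I put that down to the board no longer blocking the view, but did not check further.
- **Slip while folding the left hook up:** The closed fingertip rode onto the end of the bar, which put about 41 N downward on it. I backed off at once. The hook plate looked undisturbed afterwards, and I estimate it rocked less than the 0.02 rad limit, but the rocking itself was not measured.

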